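# Move the swinging puzzle display to its new rest

## Robot

A 6-joint arm with a two-finger parallel gripper is mounted at the origin on the work surface. World frame = base frame: x ahead of the robot, y to its left, z up, the work surface at z = 0. Lengths are in m, angles in rad, forces in N, time in s.
With the tool pointing down it reaches from about 0.375 to 0.975 m from the base axis. Payload 3.8 kg.
Tool frame: the origin (TCP) lies at the very end of the fingers, on their centre line; the grasp point (between the pads) lies 19 mm behind it (bot.pinch_z is the distance from the TCP to the grasp point, in m); x points along the fingers, y is the direction in which the jaws open and shut, and the axes are right-handed (so a half turn about x gives the same grasp; the last joint's range is limited). The gripper opens to 85 mm and grips with 20 to 120 N. Pads are 22 mm wide; open, the fingers measure 114 mm over their backs; the gripper's body (76 mm by 85 mm) begins 54 mm behind the grasp point. The pads swing forward as they close: fully open they stand 13 mm farther back than shut.
Start: joints at [-1.245, 0.264, 1.604, -0, 1.274, -0.037], TCP at [0.24, -0.631, 0.231] pointing down, gripper open.
Joint ranges: [-2.63, 2.63], [-0.94, 2.18], [0.31, 2.57], [-1.31, 4.45], [0, 2.66], [-2.55, 2.55]. Speed limits (rad/s): [2.57, 2.57, 3.14, 3.14, 3.14, 3.14].

## Interface

Orientations are given as a rotation vector (axis times angle).
In Python, from workcell import monitor, imaging, finish_job, bot gives the robot as it stands.
- The arm moves only by the tool jog_arm, never from a script. Its argument "rows" is a list of rows, each a list of 7 numbers: the shift along the tool's x, y, z in m, then the turn, a rotation vector about the tool's x, y, z in rad, then the opening in per cent of the stroke, from 0 (shut) to 100 (fully open). A call has 1 to 20 rows; each row is the pose to reach, as a shift and turn from the pose measured when the call began, along the tool's axes at that moment; what a row does not reach only later rows make up. A row lasts 1/10 s, in which the tool goes at most 50 mm and 8.59 degrees, less where a joint would pass 70% of its speed; a pose out of reach is approached as far as the arm can. A call with a gripper value outside its range is refused whole. The fingers move at their own pace and stop on an object; "force" is the grip in N (left out, the last holds). Time passes only in rows, so rows that repeat a pose let the fingers close. It gives the time, the measured TCP pose, the force and the opening at its end, in the units of the state.
- monitor.read_state(): the state, without advancing time (a new reading comes with each control period).
- imaging.read_camera(name): name is "scene" or "top"; returns the picture (400x640x3 uint8, blue, green, red); there is no depth.
- imaging.camera_params(name): a dict with "fx", "fy", "cx", "cy" (pixels), "T" (4x4, takes a point from camera to world coordinates). Camera axes: x right, y down, z forward; pixel columns grow to the right and rows downward; lengths in m; the calibration is good to about 2 mm. A picture is of the moment at which its call begins. camera_params takes no time and is no camera call.
- finish_job(): hands the job in, once; it reports no verdict.
The state is a dict: "time": time; "q": joint angles; "joint_vel": joint speeds; "joint_torque": joint torques, N m; "tool_pos": TCP position; "tcp_rot": TCP orientation; "wrist_force": force on the tool from outside, world axes, zero at the start; "torque": the same for the moment, N m; "width": opening from 0.0 (shut) to 1.0 (fully open).
Only numpy, scipy, OpenCV 4.12 (cv2) and the standard library are available. Lean on these libraries where they do the work, as an engineer would, in place of code of your own. Each camera call takes 0.05 s, during which the arm holds its last target. There are 200 camera calls.

## Task

Lift the display stand off the grey rest and carry it to the green rest, tilting or moving the stand as needed so that the top-heavy, loosely hinged puzzle board on it stays upright all the way and never leans far. Steady it above the green rest, clear of it, for three seconds with the board upright, then set it down gently around the rest so that the stand is flat on the table and the board's lower edge stands in the slot, and let go. Leave the other things alone.

Things in the scene. Friction and masses are not known exactly. Their poses are not given: they have to be found in the camera images.
- stand: Display stand, loose, 0.55 kg plus board. Origin: underside, centre of its flat open loop of aluminium bar (outside 190 in x, 124 in y, 16 high; opening 142 x 100). x runs from ballast to board, y is the board's swing direction. Uprights (12 x 22, 171 high) at x = -83, +83. Spine 30 wide, 16 high runs to the dark ballast (x -300 to -230, 110 wide, 40 high). With the board it balances at the grip.
- grip (a point): Grasp point in the orange grip bar of the stand: x = -145, y = 0, z = 90 in the stand's frame, same axes. The bar is 76 long (stand's x), 26 wide (y: close the fingers across this), 40 high (z = 65 to 105), on two thin posts over the spine. The near upright begins 56 beyond it in +x.
- board (a joint): Lean of the board on its hinge relative to the stand, rad; positive tips its top to the stand's -y. Centring spring 0.019 N m/rad, too weak to hold it; viscous 0.0055 N m s/rad; no dry friction; stops at 0.5. Board 0.20 kg (+-12 percent), centre of mass 15 above the hinge, inertia about the hinge 0.0024 kg m2: it topples, time constant about 0.8 s.
- hinge (a point): Middle of the board's hinge, fixed in the stand at x = 0, y = 0, z = 155; the axis is the stand's x: tilting the stand about x, or speeding it up along y, can right the board. The board is 136 wide (x) and 250 tall, half above and half below the hinge, rails 16 thick; its lower edge is 30 over the stand's underside. A red picture light tops it.
- board_top (a point): Top of the red picture light on the board, 143 above the hinge on the board's centre line; axes of the board (x along the hinge, z up the board).
- home_rest: Grey slotted rest fixed to the table, where the stand starts (origins and axes in line): two walls 80 long (its x), 38 high with flared lips to 51, and a clear slot of 22 along x; 45 wide over the lips. Origin: on the table under the slot's middle. The loop stands on the table round it; the board's lower rail leans on one wall. Lifting by 22 frees the board, by 53 the loop.
- goal_rest: Green slotted rest fixed to the table, like the grey one but with a slot of 34 (mouth 50 at the lips, 57 wide over them); origin on the table under the slot's middle, x along the slot. With the stand home, loop flat on the table round this rest, origins and x axes agree and the board's lower rail stands in the slot, which keeps it from falling.
- mug: blue mug, radius 40, height 95, loose; bystander, origin under its centre
- jar: green glass jar with white lid, radius 36, height 100, loose; bystander, origin under its centre
- loose_piece: one large pale green jigsaw piece lying flat, 45 x 45 x 8; loose bystander, origin under its centre
- loose_piece2: one large dark brown jigsaw piece lying flat, 45 x 45 x 8; loose bystander, origin under its centre
Mind the look-alikes: they are no part of the job. Of the things like the goal_rest, leave any that is orange; of the rest the larger one is meant.

How it is judged:
By the outcome, as a careful person would: the job done as asked, in the order asked, and still so for the second after the job is handed in, with the robot touching nothing.
It also fails if it takes over 61 s, if anything falls off the work surface, if the arm or the gripper's body presses on something with over 40 N, if the wrist force passes 120 N, or if a joint passes its speed limit or range.

## Working session

There is one attempt and no reset: what is moved stays moved. The work goes in short steps, Python scripts to look and compute and a tool call to move; the robot and the scene stay as the last step left them, time stands still between calls to the robot, and variables do not carry over. Pictures are saved under pics/ and viewed, about 8 in all and at most 12, crops included, and the job is handed in when it is done.

Besides the shell and the picture viewer there is one more tool, called after ">>>" by a JSON object that holds its "name" and its "arguments". jog_arm: Moves the arm, as the interface text tells. Its arguments: {"type":"object","properties":{"rows":{"type":"array","items":{"type":"array","items":{"type":"number"}}},"force":{"type":"number"}},"required":["rows"]}

```bash
ls; mkdir -p pics; python3 - <<'E'
from workcell import monitor, imaging, bot
import cv2, numpy as np
s=monitor.read_state(); print(s)
for n in("scene","top"):
    im=imaging.read_camera(n); cv2.imwrite(f"pics/{n}0.png",im); p=imaging.camera_params(n); print(n,p)
print(bot.pinch_z, [a for a in dir(bot) if a[0]!='_'])
E
```

```text
pics
{'time': 0.0, 'q': array([-1.24490061e+00,  2.64740464e-01,  1.60540364e+00, -4.72986718e-05,
        1.27371085e+00, -3.68932990e-02]), 'joint_vel': array([-8.07790291e-05, -9.58161876e-04,  9.47380340e-04, -3.04250220e-03,
       -2.89032608e-04,  1.56021225e-03]), 'joint_torque': array([-8.51816844e-05, -5.15118599e+01, -3.67314684e+01, -2.92729128e-04,
        1.27630393e-02, -1.47911123e-05]), 'tool_pos': array([ 0.23929351, -0.63035809,  0.22995458]), 'tcp_rot': array([ 2.02411869,  0.37362651, -2.0248813 ]), 'wrist_force': array([0.14799799, 0.2244427 , 0.05040314]), 'torque': array([-0.07370252,  0.02331414, -0.01839352]), 'width': 0.993178479803653}
scene {'fx': 366.15205024599135, 'fy': 366.15205024599135, 'cx': 317.11338235671457, 'cy': 195.90758160992752, 'T': array([[-0.67426418,  0.46257507, -0.57566667,  1.08178887],
       [ 0.73843743,  0.41299409, -0.53305351,  0.50995232],
       [-0.00883033, -0.78451271, -0.62004987,  0.79762037],
       [ 0.        ,  0.        ,  0.        ,  1.        ]])}
top {'fx': 433.026490316624, 'fy': 433.026490316624, 'cx': 323.1612610213023, 'cy': 199.28927937598826, 'T': array([[-0.01907218, -0.9864851 ,  0.16273721,  0.32652466],
       [-0.99930904,  0.0240017 ,  0.02837896, -0.01712801],
       [-0.03190139, -0.16208351, -0.98626124,  1.47817618],
       [ 0.        ,  0.        ,  0.        ,  1.        ]])}
0.0187 ['MotionError', 'pinch_z']
```

View pics/scene0.png

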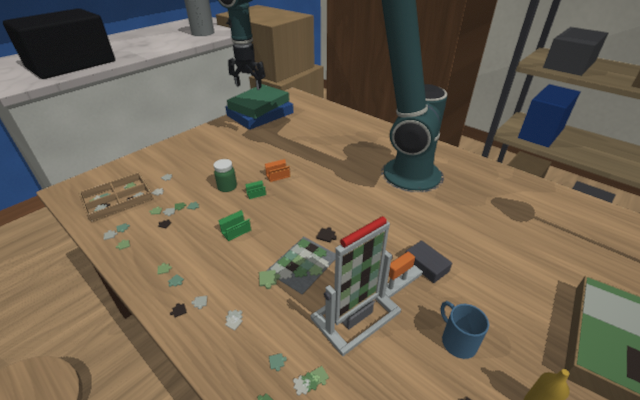

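View pics/top0.png

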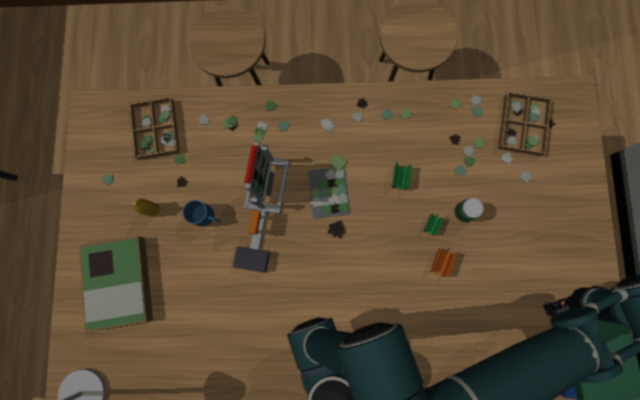

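Top view: stand with its board around (265,190), its orange grip at (255,222), its ballast at (252,260). Green rests are at (402,177), the larger, and (434,225), the smaller. There is an orange one at (445,263), to be left alone. The larger green fits; I'll confirm it in an enlarged crop.

```bash
cat > h.py <<'E'
import numpy as np, cv2
from workcell import monitor, imaging
from scipy.spatial.transform import Rotation as R
P={n:imaging.camera_params(n) for n in("scene","top")}
def ray(n,uv):
    p=P[n]; d=np.array([(uv[0]-p["cx"])/p["fx"],(uv[1]-p["cy"])/p["fy"],1.]); T=p["T"]; return T[:3,3],T[:3,:3]@d
def onz(n,uv,z):
    o,d=ray(n,uv); return o+d*(z-o[2])/d[2]
def proj(n,X):
    p=P[n];T=p["T"]; c=(np.atleast_2d(X)-T[:3,3])@T[:3,:3]
    return np.c_[p["fx"]*c[:,0]/c[:,2]+p["cx"],p["fy"]*c[:,1]/c[:,2]+p["cy"]]
def mask(im,lo,hi):
    return cv2.inRange(cv2.cvtColor(im,cv2.COLOR_BGR2HSV),np.array(lo),np.array(hi))
def blobs(m,amin=15):
    k,l,s,c=cv2.connectedComponentsWithStats(m)
    return [(c[i].round(1),s[i]) for i in range(1,k) if s[i,4]>=amin]
E
python3 - <<'E'
from h import *
np.set_printoptions(precision=4,suppress=True)
for n in("top","scene"):
    im=cv2.imread(f"pics/{n}0.png")
    for nm,lo,hi in(("red",(0,150,90),(4,255,255)),("red2",(174,150,90),(180,255,255)),("orange",(5,160,90),(18,255,255)),("green",(62,150,50),(80,255,200)),("blue",(95,100,40),(115,255,255))):
        print(n,nm,[(tuple(map(float,c)),s.tolist(),cv2.minAreaRect(np.argwhere(mask(im[s[1]:s[1]+s[3],s[0]:s[0]+s[2]],lo,hi))[:,::-1].astype(np.float32)+s[:2].astype(np.float32))) for c,s in blobs(mask(im,lo,hi))])
t=cv2.imread("pics/top0.png"); s=cv2.imread("pics/scene0.png")
a=cv2.resize(t[140:280,225:325],None,fx=4,fy=4,interpolation=2)
b=cv2.resize(t[150:290,380:480],None,fx=4,fy=4,interpolation=2)
cv2.imwrite("pics/c1.png",np.hstack([a,b]))
E
```

```text
top red [((250.2, 163.5), [245, 145, 11, 38, 159], ((250.1854248046875, 163.53565979003906), (4.267951011657715, 37.46731948852539), 10.885526657104492))]
top red2 []
top orange [((253.2, 221.8), [248, 210, 12, 24, 185], ((253.24998474121094, 221.75001525878906), (7.844644069671631, 23.337818145751953), 11.309932708740234)), ((443.7, 262.7), [431, 248, 27, 29, 469], ((443.63018798828125, 262.4862976074219), (20.0140380859375, 25.280887603759766), 20.556045532226562))]
top green [((401.3, 177.0), [393, 165, 17, 23, 299], ((401.40777587890625, 176.23846435546875), (14.760132789611816, 22.20221710205078), 7.125016689300537)), ((433.1, 224.8), [425, 216, 17, 18, 187], ((433.1379089355469, 224.65518188476562), (11.884501457214355, 16.341190338134766), 21.801406860351562))]
top blue [((199.1, 213.4), [184, 201, 31, 23, 320], ((197.5807647705078, 211.79615783691406), (22.891210556030273, 27.89044189453125), 74.74488067626953)), ((570.2, 392.5), [562, 386, 15, 12, 125], ((569.0, 391.5), (11.0, 14.0), 90.0))]
scene red [((363.5, 230.8), [342, 217, 44, 29, 371], ((364.1153869628906, 230.576934
[... 458 characters left out ...]
3.5, 28.0), (56.0, 187.0), 90.0)), ((216.4, 7.4), [209, 0, 20, 17, 189], ((218.72972106933594, 6.878378868103027), (16.76869773864746, 17.26189422607422), 80.53767395019531)), ((298.5, 14.3), [248, 0, 72, 65, 948], ((283.5, 32.0), (64.0, 71.0), 90.0)), ((547.8, 114.5), [518, 85, 62, 62, 2251], ((547.5361328125, 113.79383850097656), (39.801570892333984, 66.40364074707031), 23.96249008178711)), ((260.5, 115.5), [226, 102, 67, 27, 694], ((259.6000061035156, 115.70001220703125), (22.920555114746094, 66.02115631103516), 85.2363510131836)), ((13.8, 173.1), [0, 120, 41, 90, 1976], ((20.0, 164.5), (89.0, 40.0), 90.0)), ((463.7, 329.8), [441, 302, 47, 56, 1810], ((464.0, 329.5), (55.0, 46.0), 90.0))]
```

View pics/c1.png

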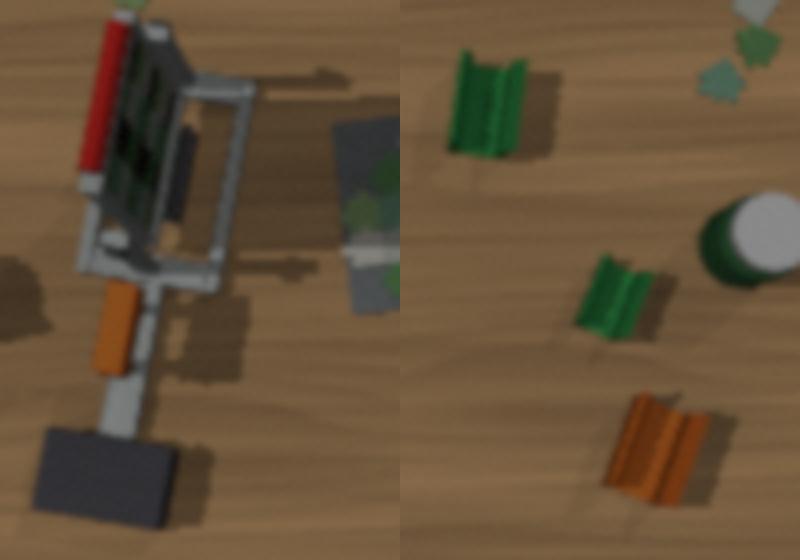

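The crop confirms it: the larger green rest is at top (401,177), and the smaller green and the orange one are left alone. The stand is clear, leaning towards image left (+y).

```bash
python3 - <<'E'
from h import *
np.set_printoptions(precision=4,suppress=True)
A=lambda x,y:(225+x/4-.5+.125,140+y/4-.375)
B=lambda x,y:(380+(x-400)/4-.375,150+y/4-.375)
ang=lambda v:np.degrees(np.arctan2(v[1],v[0]))
L=[onz("top",A(*p),.016) for p in((255,85),(217,290),(78,272))]
print("loop",L,"len",np.linalg.norm(L[0]-L[1]),np.linalg.norm(L[2]-L[1]),"yaw",ang(L[0]-L[1]),ang(L[2]-L[1])-90)
print(" centre",(L[0]+L[2])/2)
G=[onz("top",A(*p),.105) for p in((108,282),(140,284),(125,376),(94,372))]
print("grip",G,"c",np.mean(G,0),"len",np.linalg.norm(G[0]-G[3]),np.linalg.norm(G[0]-G[1]),"yaw",ang(G[0]-G[3]),ang(G[1]-G[2]))
b=[onz("top",A(*p),.04) for p in((46,428),(178,448),(163,528),(33,508))]
print("ball",np.mean(b,0),np.linalg.norm(b[0]-b[1]),np.linalg.norm(b[0]-b[3]),"yaw",ang(b[0]-b[3]),ang(b[0]-b[1])-90)
g=[onz("top",B(*p),.051) for p in((463,52),(527,60),(518,158),(449,152))]
print("goal",np.mean(g,0),"w",np.linalg.norm(g[0]-g[1]),np.linalg.norm(g[3]-g[2]),"l",np.linalg.norm(g[0]-g[3]),np.linalg.norm(g[1]-g[2]),"yaw",ang(g[0]-g[3]),ang(g[1]-g[2]))
for n,uv in(("g2",(433.1,224.8)),("or",(443.7,262.7))): print(n,onz("top",uv,.03))
print("jar",onz("top",(473,209),.1),"mug",onz("top",(197,213),.09))
# red bar triangulate in 2 views
o1,d1=ray("top",(250.2,163.5));o2,d2=ray("scene",(363.5,230.8))
t=np.linalg.lstsq(np.c_[d1,-d2],o2-o1,rcond=None)[0];print("red",o1+t[0]*d1,o2+t[1]*d2)
o1,d1=ray("top",(253.2,221.8));o2,d2=ray("scene",(401.5,264.3))
t=np.linalg.lstsq(np.c_[d1,-d2],o2-o1,rcond=None)[0];print("grip",o1+t[0]*d1,o2+t[1]*d2)
s=monitor.read_state();print(R.from_rotvec(s["tcp_rot"]).as_matrix())
im=cv2.imread("pics/scene0.png")
for c in blobs(mask(im,(55,120,30),(85,255,220)),60):print("scenegreen",c)
E
```

```text
loop [array([0.7063, 0.1436, 0.016 ]), array([0.527 , 0.1772, 0.016 ]), array([0.5454, 0.2969, 0.016 ])] len 0.18243946722438725 0.12108841335232347 yaw -10.628712497231561 -8.730962597615047
 centre [0.6259 0.2202 0.016 ]
grip [array([0.5234, 0.2534, 0.105 ]), array([0.5211, 0.2275, 0.105 ]), array([0.4474, 0.2392, 0.105 ]), array([0.4511, 0.2641, 0.105 ])] c [0.4857 0.246  0.105 ] len 0.0730547819116314 0.025986504599356773 yaw -8.396422545731596 -8.983878036206274
ball [0.3691 0.2675 0.04  ] 0.1119479185559986 0.06636278047207035 yaw -8.588820567896125 -9.668395059503169
goal [ 0.6349 -0.2417  0.051 ] w 0.05387237791563558 0.057359756593368304 l 0.08681207277949175 0.08440052576733695 yaw -10.333066262021703 -8.039566981316812
g2 [ 0.4705 -0.3401  0.03  ]
or [ 0.345  -0.3672  0.03  ]
jar [ 0.511  -0.4534  0.1   ] mug [0.5203 0.4356 0.09  ]
red [0.6302 0.2219 0.2909] [0.6325 0.2186 0.2908]
grip [0.487  0.2507 0.0914] [0.4891 0.2472 0.0909]
[[-0.0007  0.3549 -0.9349]
 [ 0.0019 -0.9349 -0.3549]
 [-1.     -0.002  -0.    ]]
scenegreen (array([255.1, 189.5]), array([246, 181,  19,  17, 233], dtype=int32))
scenegreen (array([233.9, 225.5]), array([219, 211,  31,  30, 549], dtype=int32))
```

>>> {"name": "jog_arm", "arguments": {"rows": [[0.02,-0.732,-0.5425,-2.62,0,0,100],[0.02,-0.732,-0.5425,-2.62,0,0,100],[0.02,-0.732,-0.5425,-2.62,0,0,100],[0.02,-0.732,-0.5425,-2.62,0,0,100],[0.02,-0.732,-0.5425,-2.62,0,0,100],[0.02,-0.732,-0.5425,-2.62,0,0,100],[0.02,-0.732,-0.5425,-2.62,0,0,100],[0.02,-0.732,-0.5425,-2.62,0,0,100],[0.02,-0.732,-0.5425,-2.62,0,0,100],[0.02,-0.732,-0.5425,-2.62,0,0,100],[0.02,-0.732,-0.5425,-2.62,0,0,100],[0.02,-0.732,-0.5425,-2.62,0,0,100],[0.02,-0.732,-0.5425,-2.62,0,0,100],[0.02,-0.732,-0.5425,-2.62,0,0,100],[0.02,-0.732,-0.5425,-2.62,0,0,100],[0.02,-0.732,-0.5425,-2.62,0,0,100],[0.02,-0.732,-0.5425,-2.62,0,0,100],[0.02,-0.732,-0.5425,-2.62,0,0,100],[0.02,-0.732,-0.5425,-2.62,0,0,100],[0.02,-0.732,-0.5425,-2.62,0,0,100]]}}

```text
time: 2.1
tool_pos: [0.4864, 0.2479, 0.2108]
tcp_rot: [0.124, 1.569, -0.122]
wrist_force: [0.3, -0.7, -1.0]
width: 1.002
```

```bash
python3 - <<'E'
from h import *
np.set_printoptions(precision=4,suppress=True)
s=monitor.read_state();M=R.from_rotvec(s["tcp_rot"]).as_matrix();print(s["time"],s["q"],s["tool_pos"],M)
a=np.radians(-9);D=np.c_[[0,0,-1],[-np.sin(a),np.cos(a),0],[np.cos(a),np.sin(a),0]]
print("shift to z.15",M.T@(np.array([.4867,.2468,.15])-s["tool_pos"]),"turn",R.from_matrix(M.T@D).as_rotvec())
for n in("top","scene"):
    im=imaging.read_camera(n);cv2.imwrite(f"pics/{n}1.png",im)
    cv2.imwrite(f"pics/c_{n}.png",im)
a=cv2.resize(cv2.imread("pics/c_top.png")[130:290,210:310],None,fx=3.5,fy=3.5,interpolation=2)
b=cv2.resize(cv2.imread("pics/c_scene.png")[180:340,300:440],None,fx=3.2,fy=3.5,interpolation=2)
cv2.imwrite("pics/c2.png",np.hstack([a,b])[:600,:800])
E
```

```text
2.1 [ 0.4245  0.0353  1.9035  0.0021  1.2042 -0.9907] [0.4864 0.2479 0.2108] [[-0.002   0.1557  0.9878]
 [ 0.0012  0.9878 -0.1557]
 [-1.      0.0009 -0.0022]]
shift to z.15 [ 0.0608 -0.0011  0.0006] turn [ 0.0007 -0.0022 -0.0009]
```

View pics/c2.png

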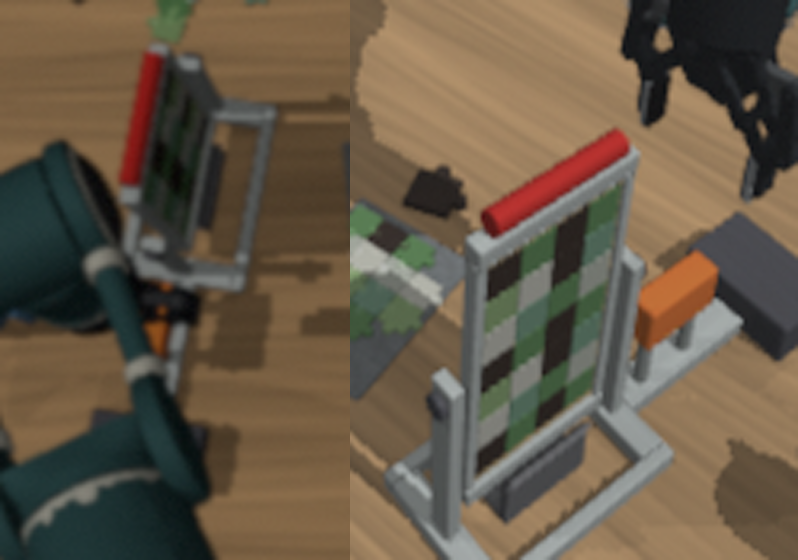

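```bash
python3 - <<'E'
from h import *
np.set_printoptions(precision=1,suppress=True)
for z in(.3,.4,.5,.6,.7):print(z,proj("top",[[.4864,.2479,z]]),proj("scene",[[.4864,.2479,z]]))
cv2.imwrite("pics/v5.png",np.vstack([cv2.imread("pics/c_top.png")[100:400,150:470],cv2.imread("pics/c_scene.png")[0:200,220:540]]))
E
```

```text
0.3 [[239.7 213.6]] [[415.4 199. ]]
0.4 [[231.  208.5]] [[423.3 159.9]]
0.5 [[220.5 202.4]] [[432.7 113.5]]
0.6 [[207.7 194.9]] [[444.   57.5]]
0.7 [[191.8 185.7]] [[457.9 -11.2]]
```

View pics/v5.png

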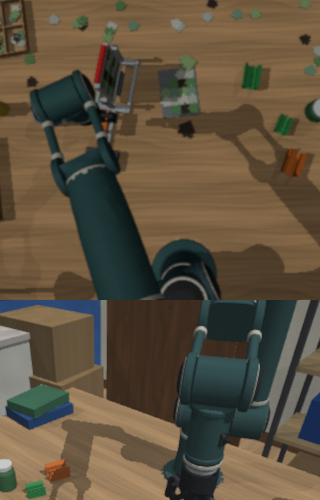

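The wrist centre sits about 0.34 m above the TCP, so it clears the board top when I lower. Descending and gripping.

>>> {"name": "jog_arm", "arguments": {"rows": [[0.04,-0.001,0.0,0,-0.002,0,100],[0.08,-0.001,0.0,0,-0.002,0,100],[0.11,-0.001,0.0,0,-0.002,0,100],[0.13,-0.001,0.0,0,-0.002,0,100],[0.1395,-0.001,0.0,0,-0.002,0,100],[0.1395,-0.001,0.0,0,-0.002,0,100],[0.1395,-0.001,0.0,0,-0.002,0,40],[0.1395,-0.001,0.0,0,-0.002,0,35],[0.1395,-0.001,0.0,0,-0.002,0,30],[0.1395,-0.001,0.0,0,-0.002,0,20],[0.1395,-0.001,0.0,0,-0.002,0,0],[0.1395,-0.001,0.0,0,-0.002,0,0],[0.1395,-0.001,0.0,0,-0.002,0,0]], "force": 60}}

```text
time: 3.5
tool_pos: [0.4865, 0.2454, 0.0728]
tcp_rot: [0.126, 1.566, -0.124]
wrist_force: [-0.3, 0.3, 6.6]
width: 0.301
```

```bash
python3 - <<'E'
from h import *
np.set_printoptions(precision=4,suppress=True)
s=monitor.read_state();M=R.from_rotvec(s["tcp_rot"]).as_matrix();print(s["time"],s["tool_pos"],s["wrist_force"],s["torque"],s["width"]);print(M)
for n in("top","scene"):
    im=imaging.read_camera(n);cv2.imwrite(f"pics/{n}2.png",im)
    print(n,[(c,b) for c,b in blobs(mask(im,(0,150,60),(4,255,255)))])
E
```

```text
3.5 [0.4865 0.2454 0.0728] [-0.2618  0.3217  6.5725] [ 0.1347  0.1412 -0.126 ] 0.30068141067744836
[[ 0.0018  0.1585  0.9874]
 [ 0.0015  0.9874 -0.1585]
 [-1.      0.0018  0.0015]]
top [(array([250.5, 163.4]), array([245, 145,  12,  38, 201], dtype=int32))]
scene [(array([362.9, 231.7]), array([341, 217,  45,  30, 389], dtype=int32))]
```

>>> {"name": "jog_arm", "arguments": {"rows": [[-0.002,0,0,0,0,0,0],[-0.004,0,0,0,0,0,0],[-0.006,0,0,0,0,0,0],[-0.007,0,0,0,0,0,0],[-0.007,0,0,0,0,0,0]]}}

```text
time: 4.1
tool_pos: [0.4861, 0.2451, 0.0794]
tcp_rot: [0.126, 1.566, -0.124]
wrist_force: [1.3, 0.4, -7.0]
width: 0.293
```

```bash
cat > m.py <<'E'
from h import *
np.set_printoptions(precision=4,suppress=True)
M0=np.array([[.0018,.1585,.9874],[.0015,.9874,-.1585],[-1,.0018,.0015]])
a=np.radians(-9.1);Rz=np.array([[np.cos(a),-np.sin(a),0],[np.sin(a),np.cos(a),0],[0,0,1]])
REL=M0.T@Rz; TCP_S=np.array([-.145,0,.0728])   # stand axes in tool; TCP in stand
def stand():
    s=monitor.read_state(); Rs=R.from_rotvec(s["tcp_rot"]).as_matrix()@REL
    o=s["tool_pos"]-Rs@TCP_S
    return s,Rs,o
def red(n,pred):
    im=imaging.read_camera(n)
    b=[x for x in blobs(mask(im,(0,150,60),(4,255,255)),60)]
    return (None,0,im) if not b else max(((np.array(c),q[4],im) for c,q in b),key=lambda x:x[1])
def lean():
    """joint lean from scene+top centroid, least squares on lean only, light centre at 0.136"""
    s,Rs,o=stand(); out={}
    for n in("scene","top"):
        c,A,im=red(n,0)
        if c is None: continue
        f=lambda th:proj(n,o+Rs@np.array([0,-.136*np.sin(th),.155+.136*np.cos(th)]))[0]
        ydir=(f(.05)-f(-.05))/.1
        th=0
        for _ in range(4): th+=(c-f(th))@ydir/(ydir@ydir)
        out[n]=(th,A,(c-f(th)).round(1))
    hinge=o+Rs@[0,0,.155]
    phi=np.arctan2(Rs[2,1],Rs[2,2])
    return s,phi,o,hinge,out
if __name__=="__main__":
    s,phi,o,h,out=lean(); print("t",s["time"],"phi",round(phi,4),"o",o,"F",s["wrist_force"],"tq",s["torque"])
    for n in out:print(n,out[n])
E
python3 m.py
```

```text
t 4.1 phi -0.0006 o [0.6293 0.2222 0.0065] F [ 1.2915  0.3676 -6.9866] tq [-0.012  -0.0262  0.0198]
scene (np.float64(0.03943064643151834), np.int32(390), array([-1.5,  1.9]))
top (np.float64(0.01447802026059237), np.int32(205), array([ 0. , -0.3]))
```

>>> {"name": "jog_arm", "arguments": {"rows": [[0,-0.002,0,0,0,-0.025,0],[0,-0.004,0,0,0,-0.05,0],[0,-0.004,0,0,0,-0.05,0],[0,-0.004,0,0,0,-0.05,0],[0,-0.004,0,0,0,-0.05,0],[0,-0.004,0,0,0,-0.05,0],[0,-0.004,0,0,0,-0.05,0],[0,-0.004,0,0,0,-0.05,0],[0,-0.004,0,0,0,-0.05,0],[0,-0.004,0,0,0,-0.05,0]]}}

```text
time: 5.2
tool_pos: [0.4856, 0.2412, 0.0795]
tcp_rot: [0.087, 1.57, -0.163]
wrist_force: [0.1, -0.0, -7.5]
width: 0.296
```

```bash
python3 m.py
```

```text
t 5.2 phi -0.0503 o [0.6282 0.2147 0.0067] F [ 0.1259 -0.036  -7.5498] tq [ 0.1052 -0.0408  0.0537]
scene (np.float64(0.06776839797152578), np.int32(394), array([-1.5,  1.9]))
top (np.float64(0.04017100840745559), np.int32(201), array([ 0. , -0.1]))
```

>>> {"name": "jog_arm", "arguments": {"rows": [[0,0,0,0,0,0,0],[0,0,0,0,0,0,0],[0,0,0,0,0,0,0],[0,0,0,0,0,0,0]]}}

```text
time: 5.7
tool_pos: [0.4856, 0.2413, 0.0795]
tcp_rot: [0.087, 1.57, -0.163]
wrist_force: [-0.5, -0.6, -8.6]
width: 0.295
```

```bash
python3 m.py
```

```text
t 5.7 phi -0.0504 o [0.6282 0.2147 0.0067] F [-0.5464 -0.5648 -8.6433] tq [ 0.0794 -0.0263 -0.0319]
scene (np.float64(0.06682510684299375), np.int32(392), array([-1.5,  1.8]))
top (np.float64(0.040284894306628655), np.int32(198), array([ 0. , -0.2]))
```

```bash
cat > plan.py <<'E'
# usage: plan.py N [x y z T]  -> measure, filter, plan N rows (hinge min-jerk to x y z over T s)
import sys, json, os
from m import *
I,K,C,MH,G=.0024,.019,.0055,.003,9.81
H,LAG,dt=14,.04,.01
Fc=np.array([[0,1],[(MH*G-K)/I,-C/I]])
S=json.load(open("st.json")) if os.path.exists("st.json") else dict(x=[-.012,0,.028,.002],P=[1e-4,1e-4,2e-4,2e-4],t=5.8,kt=[0,99],kp=[-.05,-.05],seg=None,yaw=-9.1)
def minj(t,seg):
    p0,p1=np.array(seg["p0"]),np.array(seg["p1"]);u=np.clip((t-seg["t0"])/seg["T"],0,1)
    b=10*u**3-15*u**4+6*u**5; acc=(60*u-180*u**2+120*u**3)/seg["T"]**2
    return p0+(p1-p0)*b,(p1-p0)*acc
def acc(t):
    if not S["seg"]:return 0.
    y=np.radians(S["yaw"]);return minj(t,S["seg"])[1]@[-np.sin(y),np.cos(y),0]
def step(x,t,kt,kp):
    p=np.interp(t,kt,kp);pd=(np.interp(t+.005,kt,kp)-np.interp(t-.005,kt,kp))/.01
    xd=Fc@x+np.array([0,(K*p+C*pd+MH*acc(t))/I]);return x+dt*xd
x=np.array(S["x"]);P=np.diag(S["P"]) if np.ndim(S["P"])==1 else np.array(S["P"]);t=S["t"]
A=np.eye(4);A[:2,:2]+=Fc*dt;Q=np.diag([0,4e-4,6e-6,6e-6])*dt
def prop(t1):
    global x,P,t
    while t<t1-1e-6:
        x=np.r_[step(x[:2],t,S["kt"],S["kp"]),x[2:]];P=A@P@A.T+Q;t+=dt
s,phi,o,h,out=lean();T0=s["time"]
prop(T0)
print(f"t {T0:.2f} pred th {x[0]:.4f} om {x[1]:.4f} phi {phi:.4f} z {o[2]:.4f} F {np.linalg.norm(s['wrist_force']):.1f} yaw {np.degrees(np.arctan2(-s and 0 or 0,1)):.0f}")
for n,i in(("scene",2),("top",3)):
    if n in out and out[n][1]>(120 if n=="top" else 250):
        z=out[n][0]+phi;Hm=np.zeros(4);Hm[0]=1;Hm[i]=1
        e=z-Hm@x;Sv=Hm@P@Hm+1.6e-5
        Kg=P@Hm/Sv;x=x+Kg*e;P=P-np.outer(Kg,Hm@P)
        print(n,"innov %.4f"%e,"area",out[n][1],out[n][2])
    else: print(n,"SKIP",out.get(n))
    prop(T0+.05*(i-1))
print("est",x,"sd",np.sqrt(np.diag(P)),"hinge",h)
N=int(sys.argv[1])
if len(sys.argv)>2:
    a=list(map(float,sys.argv[2:6]));S["seg"]=dict(p0=h.tolist(),p1=a[:3],t0=t,T=a[3])
kt=np.r_[t-1,t+LAG,t+LAG+.1*np.arange(1,H+1)]
ft=S.get("trim",0.)
def sim(ph):
    kp=np.r_[phi,phi,ph];y=x[:2].copy();r=[]
    for k in range(H*10):
        y=step(y,t+k*dt,kt,kp)
        if k%10==9:r.append(y)
    return np.array(r)
def cost(ph):
    r=sim(ph);f=np.r_[phi,ph];d=np.diff(f)
    return np.r_[r[-1]/[.008,.01],r[:,0]/.05,(r[:,0]-ph)/.12,d/.03,np.diff(np.r_[0,d])/.03,f[-1]/.02]
c0=cost(np.zeros(H));J=np.array([cost(e)-c0 for e in np.eye(H)]).T
ph=np.linalg.lstsq(J,-c0,rcond=None)[0].round(3)
r=sim(ph);print("phi",ph[:N],"theta",r[:N:2,0].round(3),"end",r[N-1])
M=R.from_rotvec(s["tcp_rot"]).as_matrix();rows=[]
y=np.radians(S["yaw"])
for k in range(N):
    hp=minj(t+.1*(k+1),S["seg"])[0] if S["seg"] else h
    Rd=R.from_euler("ZX",[y,ph[k]]).as_matrix()
    tc=hp+Rd@(TCP_S-[0,0,.155]);sh=M.T@(tc-s["tool_pos"]);tr=R.from_matrix(M.T@Rd@REL.T).as_rotvec()
    rows.append([*sh.round(4).tolist(),*tr.round(3).tolist(),0])
print(json.dumps(rows))
S.update(x=x.tolist(),P=P.tolist(),t=t,kt=kt[:N+2].tolist()+[t+1e3],kp=np.r_[phi,phi,ph[:N],ph[N-1]].tolist())
json.dump(S,open("st.json","w"))
E
cp st.json st_bak.json 2>/dev/null; python3 plan.py 6 0.6285 0.2222 0.235 1.4
```

```text
Traceback (most recent call last):
  File "plan.py", line 26, in <module>
    print(f"t {T0:.2f} pred th {x[0]:.4f} om {x[1]:.4f} phi {phi:.4f} z {o[2]:.4f} F {np.linalg.norm(s['wrist_force']):.1f} yaw {np.degrees(np.arctan2(-s and 0 or 0,1)):.0f}")
                                                                                                                                                       ^^
TypeError: bad operand type for unary -: 'dict'
```

```bash
sed -i "s/ yaw {np.degrees(np.arctan2(-s and 0 or 0,1)):.0f}//; s/t=5.8,kt/t=5.9,kt/" plan.py; python3 plan.py 6 0.6285 0.2222 0.235 1.4
```

```text
t 5.90 pred th -0.0120 om 0.0000 phi -0.0504 z 0.0067 F 7.4
scene innov 0.0016 area 394 [-1.5  1.9]
top innov 0.0002 area 199 [ 0. -0.]
est [-0.0133 -0.0404  0.029   0.0021] sd [0.0074 0.0103 0.0077 0.0078] hinge [0.6295 0.2224 0.1615]
phi [-0.028 -0.006  0.009  0.016  0.018  0.017] theta [-0.018 -0.022 -0.017] end [-0.013   0.0349]
[[-0.0002, 0.0018, 0.0, -0.0, -0.0, 0.022, 0], [-0.0017, 0.0035, 0.0, -0.0, -0.0, 0.044, 0], [-0.0052, 0.0046, -0.0, 0.0, -0.0, 0.059, 0], [-0.0107, 0.0049, -0.0001, 0.0, -0.0, 0.066, 0], [-0.0182, 0.0046, -0.0002, 0.0, -0.0, 0.068, 0], [-0.0271, 0.0041, -0.0003, 0.0, -0.0, 0.067, 0]]
```

>>> {"name": "jog_arm", "arguments": {"rows": [[0,0.0018,0,0,0,0.022,0],[-0.0017,0.0035,0,0,0,0.044,0],[-0.0052,0.0046,0,0,0,0.059,0],[-0.0107,0.0049,0,0,0,0.066,0],[-0.0182,0.0046,0,0,0,0.068,0],[-0.0271,0.0041,0,0,0,0.067,0]]}}

```text
time: 6.6
tool_pos: [0.4864, 0.2464, 0.1071]
tcp_rot: [0.139, 1.565, -0.111]
wrist_force: [-0.9, -0.3, -7.8]
width: 0.293
```

```bash
python3 - <<'E'
import json
s=json.load(open("st.json"));s["x"][1]=0;json.dump(s,open("st.json","w"))
E
python3 plan.py 5
```

```text
t 6.60 pred th 0.0037 om 0.0602 phi 0.0166 z 0.0343 F 7.8
scene innov 0.0059 area 409 [-1.3  1.9]
top innov -0.0037 area 218 [ 0.1 -0.6]
est [ 0.0141  0.0672  0.0296 -0.0002] sd [0.0081 0.0122 0.0069 0.007 ] hinge [0.6294 0.2221 0.1893]
phi [-0.001 -0.017 -0.026 -0.028 -0.027] theta [0.02  0.023 0.017] end [ 0.0169 -0.0398]
[[-0.0187, -0.0011, -0.0005, -0.0, -0.0, -0.018, 0], [-0.0276, -0.0022, -0.0006, -0.0, -0.0, -0.034, 0], [-0.0351, -0.0029, -0.0007, -0.0, -0.0, -0.043, 0], [-0.0407, -0.003, -0.0008, -0.0, -0.0, -0.045, 0], [-0.044, -0.0028, -0.0008, -0.0, -0.0, -0.044, 0]]
```

>>> {"name": "jog_arm", "arguments": {"rows": [[-0.0187,-0.0011,0,0,0,-0.018,0],[-0.0276,-0.0022,-0.0006,0,0,-0.034,0],[-0.0351,-0.0029,-0.0007,0,0,-0.043,0],[-0.0407,-0.003,-0.0008,0,0,-0.045,0],[-0.044,-0.0028,-0.0008,0,0,-0.044,0]]}}

```text
time: 7.2
tool_pos: [0.4865, 0.244, 0.1529]
tcp_rot: [0.106, 1.564, -0.143]
wrist_force: [0.5, -0.2, -8.0]
width: 0.297
```

```bash
python3 plan.py 5
```

```text
t 7.20 pred th 0.0169 om -0.0398 phi -0.0249 z 0.0806 F 8.0
scene innov -0.0059 area 445 [-1.3  1.8]
top innov 0.0048 area 228 [ 0.  -0.2]
est [ 0.0086 -0.0493  0.0293  0.0021] sd [0.0069 0.0112 0.0055 0.0056] hinge [0.6298 0.2232 0.2356]
phi [-0.017 -0.009 -0.003  0.001  0.003] theta [ 0.004 -0.002 -0.004] end [-0.0038  0.0004]
[[0.0001, -0.0005, -0.0013, 0.0, 0.003, 0.008, 0], [0.0001, 0.0002, -0.0013, 0.0, 0.003, 0.016, 0], [0.0001, 0.0007, -0.0013, 0.0, 0.003, 0.022, 0], [0.0001, 0.001, -0.0013, 0.0, 0.003, 0.026, 0], [0.0001, 0.0011, -0.0013, 0.0, 0.003, 0.028, 0]]
```

>>> {"name": "jog_arm", "arguments": {"rows": [[0,-0.0005,0,0,0.003,0.008,0],[0,0.0002,0,0,0.003,0.016,0],[0,0.0007,0,0,0.003,0.022,0],[0,0.001,0,0,0.003,0.026,0],[0,0.0011,0,0,0.003,0.028,0]]}}

```text
time: 7.8
tool_pos: [0.4867, 0.2448, 0.1526]
tcp_rot: [0.129, 1.565, -0.121]
wrist_force: [0.4, -0.2, -7.6]
width: 0.294
```

```bash
python3 plan.py 12 0.630 0.14 0.235 1.2
```

```text
t 7.80 pred th -0.0038 om 0.0004 phi 0.0033 z 0.0799 F 7.7
scene innov -0.0016 area 443 [-1.5  2.1]
top innov -0.0020 area 227 [ 0.  -0.2]
est [-0.0069 -0.0018  0.0303  0.0025] sd [0.0062 0.0107 0.0048 0.0049] hinge [0.6298 0.2216 0.2349]
phi [ 0.015  0.026  0.031  0.031  0.027  0.021  0.013  0.005 -0.002 -0.007
 -0.012 -0.014] theta [-0.007 -0.007 -0.009 -0.012 -0.012 -0.007] end [-0.0034  0.0251]
[[-0.0, 0.0005, 0.0001, -0.0, 0.0, 0.012, 0], [-0.0001, -0.001, 0.0005, -0.0, 0.0, 0.023, 0], [-0.0001, -0.0061, 0.0013, -0.0, 0.0, 0.028, 0], [-0.0002, -0.0147, 0.0027, -0.0, 0.0, 0.028, 0], [-0.0002, -0.026, 0.0045, -0.0, 0.0, 0.024, 0], [-0.0003, -0.0388, 0.0065, -0.0, 0.0, 0.018, 0], [-0.0004, -0.0519, 0.0086, -0.0, 0.0, 0.01, 0], [-0.0004, -0.0635, 0.0104, -0.0, 0.0, 0.002, 0], [-0.0005, -0.0727, 0.0117, -0.0, 0.0, -0.005, 0], [-0.0005, -0.0786, 0.0126, -0.0, 0.0, -0.01, 0], [-0.0006, -0.0814, 0.013, -0.0, 0.0, -0.015, 0], [-0.0006, -0.082, 0.0131, -0.0, 0.0, -0.017, 0]]
```

>>> {"name": "jog_arm", "arguments": {"rows": [[0,0.0005,0.0001,0,0,0.012,0],[0,-0.001,0.0005,0,0,0.023,0],[0,-0.0061,0.0013,0,0,0.028,0],[0,-0.0147,0.0027,0,0,0.028,0],[0,-0.026,0.0045,0,0,0.024,0],[0,-0.0388,0.0065,0,0,0.018,0],[0,-0.0519,0.0086,0,0,0.01,0],[0,-0.0635,0.0104,0,0,0.002,0],[0,-0.0727,0.0117,0,0,-0.005,0],[0,-0.0786,0.0126,0,0,-0.01,0],[0,-0.0814,0.013,0,0,-0.015,0],[0,-0.082,0.0131,0,0,-0.017,0]]}}

```text
time: 9.1
tool_pos: [0.4868, 0.1618, 0.1524]
tcp_rot: [0.116, 1.566, -0.135]
wrist_force: [1.3, -0.7, -6.5]
width: 0.294
```

```bash
python3 plan.py 12 0.631 0.05 0.235 1.2
```

```text
t 9.10 pred th -0.0034 om 0.0251 phi -0.0137 z 0.0797 F 6.7
scene innov -0.0478 area 407 [-1.5  2. ]
top innov -0.0059 area 230 [ 0.  -0.1]
est [-0.0635 -0.07    0.0365  0.0072] sd [0.0055 0.0104 0.0044 0.0045] hinge [0.6301 0.1399 0.2347]
phi [ 0.036  0.078  0.099  0.102  0.091  0.074  0.054  0.034  0.017  0.004
 -0.006 -0.013] theta [-0.07  -0.066 -0.049 -0.033 -0.021 -0.009] end [-0.0039  0.0369]
[[-0.0001, 0.0036, 0.0, -0.0, 0.0, 0.05, 0], [-0.0004, 0.0043, 0.0005, -0.0, 0.0, 0.092, 0], [-0.0005, 0.0, 0.0015, -0.0, 0.0, 0.113, 0], [-0.0004, -0.0092, 0.0032, -0.0, 0.0, 0.116, 0], [-0.0002, -0.0222, 0.0052, -0.0, 0.0, 0.105, 0], [0.0, -0.0372, 0.0076, -0.0, 0.0, 0.088, 0], [0.0003, -0.0524, 0.0099, -0.0, 0.0, 0.068, 0], [0.0005, -0.0661, 0.012, -0.0, 0.0, 0.048, 0], [0.0006, -0.077, 0.0136, -0.0, 0.0, 0.031, 0], [0.0007, -0.0841, 0.0146, -0.0, 0.0, 0.018, 0], [0.0007, -0.0876, 0.0151, -0.0, 0.0, 0.008, 0], [0.0007, -0.0886, 0.0152, -0.0, 0.0, 0.001, 0]]
```

```bash
python3 - <<'E'
import json
s=json.load(open("st.json"));s["seg"]=None;s["kt"]=[0,1e4];s["kp"]=[-.0137]*2;json.dump(s,open("st.json","w"))
E
python3 plan.py 5 0.630 0.139 0.235 0.5
```

```text
t 9.20 pred th -0.0635 om -0.0700 phi -0.0135 z 0.0797 F 7.3
scene innov -0.0013 area 405 [-1.4  1.9]
top innov -0.0020 area 228 [-0.   0.3]
est [-0.0729 -0.0938  0.0368  0.0074] sd [0.0052 0.0103 0.0043 0.0044] hinge [0.6301 0.1403 0.2347]
phi [0.033 0.071 0.09  0.091 0.082] theta [-0.082 -0.077 -0.051] end [-0.0509  0.1401]
[[-0.0002, 0.0038, -0.0, 0.0, 0.0, 0.046, 0], [-0.0004, 0.0065, -0.0, 0.0, 0.0, 0.084, 0], [-0.0007, 0.0076, 0.0, 0.0, 0.001, 0.103, 0], [-0.0008, 0.0073, 0.0001, 0.0, 0.001, 0.104, 0], [-0.0007, 0.0065, 0.0001, 0.0, 0.001, 0.095, 0]]
```

>>> {"name": "jog_arm", "arguments": {"rows": [[0,0.0038,0,0,0,0.046,0],[-0.0004,0.0065,0,0,0,0.084,0],[-0.0007,0.0076,0,0,0.001,0.103,0],[-0.0008,0.0073,0,0,0.001,0.104,0],[-0.0007,0.0065,0,0,0.001,0.095,0]]}}

```text
time: 9.8
tool_pos: [0.4877, 0.1683, 0.153]
tcp_rot: [0.189, 1.559, -0.06]
wrist_force: [0.6, 0.8, -7.9]
width: 0.296
```

```bash
python3 plan.py 5
```

```text
t 9.80 pred th -0.0509 om 0.1401 phi 0.0804 z 0.0803 F 7.9
scene innov -0.0043 area 411 [-1.4  2.3]
top innov -0.0082 area 231 [ 0.  -0.1]
est [-0.0468  0.1313  0.0397  0.0079] sd [0.0054 0.0102 0.0041 0.0042] hinge [0.6299 0.1389 0.2348]
phi [0.066 0.049 0.034 0.021 0.011] theta [-0.033 -0.013 -0.002] end [-0.002   0.0311]
[[-0.0001, -0.001, 0.0001, 0.0, -0.001, -0.014, 0], [-0.0001, -0.0024, 0.0001, 0.0, -0.001, -0.031, 0], [-0.0002, -0.0037, 0.0002, 0.0, -0.001, -0.046, 0], [-0.0002, -0.0047, 0.0002, -0.0, -0.001, -0.059, 0], [-0.0003, -0.0056, 0.0002, -0.0, -0.001, -0.069, 0]]
```

>>> {"name": "jog_arm", "arguments": {"rows": [[0,-0.001,0,0,0,-0.014,0],[0,-0.0024,0,0,-0.001,-0.031,0],[0,-0.0037,0,0,-0.001,-0.046,0],[0,-0.0047,0,0,-0.001,-0.059,0],[-0.0003,-0.0056,0,0,-0.001,-0.069,0]]}}

```text
time: 10.4
tool_pos: [0.4869, 0.1634, 0.1529]
tcp_rot: [0.134, 1.564, -0.114]
wrist_force: [0.4, -0.3, -7.4]
width: 0.302
```

```bash
python3 plan.py 8 0.631 0.08 0.235 0.8
```

```text
t 10.40 pred th -0.0020 om 0.0311 phi 0.0108 z 0.0801 F 7.5
scene innov -0.0352 area 406 [-1.3  1.9]
top innov -0.0044 area 233 [ 0.  -0.1]
est [-0.0398 -0.0305  0.0442  0.0149] sd [0.0053 0.0101 0.0041 0.0041] hinge [0.63   0.1398 0.2351]
phi [0.04  0.062 0.07  0.067 0.056 0.041 0.027 0.015] theta [-0.043 -0.045 -0.042 -0.028] end [-0.0171  0.0979]
[[-0.0001, 0.0016, 0.0001, 0.001, 0.0, 0.029, 0], [-0.0002, -0.0017, 0.001, 0.001, 0.0, 0.051, 0], [-0.0004, -0.0112, 0.0028, 0.001, 0.0, 0.059, 0], [-0.0005, -0.0247, 0.0052, 0.001, 0.0, 0.056, 0], [-0.0006, -0.0388, 0.0075, 0.001, 0.0, 0.045, 0], [-0.0006, -0.0501, 0.0093, 0.001, 0.0, 0.03, 0], [-0.0007, -0.0564, 0.0102, 0.001, 0.0, 0.016, 0], [-0.0007, -0.0584, 0.0104, 0.001, 0.0, 0.004, 0]]
```

```bash
python3 - <<'E'
import json
c=open("plan.py").read()
c=c.replace('A=np.eye(4);A[:2,:2]+=Fc*dt;Q=np.diag([0,4e-4,6e-6,6e-6])*dt','A=np.eye(5);A[:2,:2]+=Fc*dt;A[1,4]=dt;Q=np.diag([0,4e-4,4e-6,4e-6,1e-4])*dt')
c=c.replace("MH*acc(t))/I])","MH*acc(t))/I+D])").replace("    xd=Fc@x","    D=globals()['x'][4];xd=Fc@x")
c=c.replace("np.zeros(4)","np.zeros(5)")
c=c.replace("f[-1]/.02]","(f[-1]+I/K*x[4])/.02]")
open("plan.py","w").write(c)
s=json.load(open("st.json"));s["seg"]=None;s["kt"]=[0,1e4];s["kp"]=[.0108]*2
s["x"]=[-.037,-.03,.041,.012,-.06];s["P"]=[1.5e-4,1.6e-3,1.5e-4,1.5e-4,6e-3];json.dump(s,open("st.json","w"))
E
python3 plan.py 5 0.630 0.139 0.235 0.5
```

```text
t 10.50 pred th -0.0370 om -0.0300 phi 0.0114 z 0.0802 F 8.3
scene innov -0.0041 area 404 [-1.3  1.9]
top innov 0.0004 area 231 [-0.   0.1]
est [-0.0421 -0.0372  0.0389  0.0123 -0.06  ] sd [0.008  0.0333 0.0077 0.0077 0.0775] hinge [0.63   0.1398 0.2352]
phi [0.034 0.052 0.059 0.058 0.052] theta [-0.046 -0.04  -0.026] end [-0.0255  0.078 ]
[[-0.0001, 0.002, -0.0, 0.001, 0.0, 0.023, 0], [-0.0001, 0.0032, 0.0, 0.001, 0.0, 0.041, 0], [-0.0, 0.0035, 0.0, 0.001, 0.0, 0.048, 0], [0.0, 0.0032, 0.0001, 0.001, 0.0, 0.047, 0], [0.0, 0.0027, 0.0001, 0.001, 0.0, 0.041, 0]]
```

>>> {"name": "jog_arm", "arguments": {"rows": [[0,0.002,0,0.001,0,0.023,0],[0,0.0032,0,0.001,0,0.041,0],[0,0.0035,0,0.001,0,0.048,0],[0,0.0032,0,0.001,0,0.047,0],[0,0.0027,0,0.001,0,0.041,0]]}}

```text
time: 11.1
tool_pos: [0.4874, 0.1656, 0.1529]
tcp_rot: [0.168, 1.56, -0.083]
wrist_force: [1.0, -0.6, -6.9]
width: 0.299
```

```bash
python3 plan.py 5
```

```text
t 11.10 pred th -0.0255 om 0.0780 phi 0.0524 z 0.0803 F 7.0
scene innov 0.0111 area 401 [-1.3  2.1]
top innov 0.0009 area 237 [ 0.  -0.1]
est [-0.0042  0.1044  0.0385  0.0111 -0.0376] sd [0.0083 0.0197 0.0074 0.0074 0.0651] hinge [0.6298 0.1384 0.2351]
phi [ 0.031  0.01  -0.004 -0.012 -0.014] theta [0.006 0.016 0.015] end [ 0.0145 -0.024 ]
[[0.0, -0.0012, 0.0, -0.001, 0.001, -0.021, 0], [-0.0, -0.0029, 0.0, -0.001, 0.0, -0.042, 0], [-0.0001, -0.0041, 0.0001, -0.001, 0.0, -0.056, 0], [-0.0001, -0.0047, 0.0001, -0.001, 0.0, -0.064, 0], [-0.0002, -0.0049, 0.0001, -0.001, 0.0, -0.066, 0]]
```

>>> {"name": "jog_arm", "arguments": {"rows": [[0,-0.0012,0,-0.001,0.001,-0.021,0],[0,-0.0029,0,-0.001,0,-0.042,0],[0,-0.0041,0,-0.001,0,-0.056,0],[0,-0.0047,0,-0.001,0,-0.064,0],[0,-0.0049,0,-0.001,0,-0.066,0]]}}

```text
time: 11.7
tool_pos: [0.4867, 0.1615, 0.1527]
tcp_rot: [0.114, 1.566, -0.133]
wrist_force: [0.2, 0.4, -7.8]
width: 0.297
```

```bash
python3 plan.py 5
```

```text
t 11.70 pred th 0.0145 om -0.0240 phi -0.0138 z 0.0799 F 7.8
scene innov -0.0121 area 405 [-1.4  2. ]
top innov 0.0042 area 245 [-0.   0.4]
est [-0.0006 -0.052   0.0385  0.0132 -0.0648] sd [0.0079 0.0132 0.0071 0.0071 0.041 ] hinge [0.63   0.1399 0.2349]
phi [-0.002  0.009  0.017  0.02   0.02 ] theta [-0.006 -0.01  -0.008] end [-0.0076  0.0179]
[[-0.0001, 0.0003, 0.0001, 0.001, 0.001, 0.012, 0], [-0.0002, 0.0012, 0.0001, 0.001, 0.001, 0.023, 0], [-0.0002, 0.0019, 0.0001, 0.001, 0.0, 0.031, 0], [-0.0002, 0.0021, 0.0001, 0.001, 0.0, 0.034, 0], [-0.0002, 0.0021, 0.0001, 0.001, 0.0, 0.034, 0]]
```

>>> {"name": "jog_arm", "arguments": {"rows": [[0,0.0003,0,0.001,0.001,0.012,0],[0,0.0012,0,0.001,0.001,0.023,0],[0,0.0019,0,0.001,0,0.031,0],[0,0.0021,0,0.001,0,0.034,0],[0,0.0021,0,0.001,0,0.034,0]]}}

```text
time: 12.3
tool_pos: [0.487, 0.1632, 0.1527]
tcp_rot: [0.142, 1.563, -0.108]
wrist_force: [0.3, -0.1, -7.1]
width: 0.295
```

```bash
python3 plan.py 8 0.631 0.08 0.235 0.8
```

```text
t 12.30 pred th -0.0076 om 0.0179 phi 0.0206 z 0.0799 F 7.1
scene innov 0.0195 area 401 [-1.2  1.8]
top innov 0.0063 area 241 [ 0.  -0.2]
est [ 0.0195  0.0638  0.0367  0.0121 -0.0267] sd [0.0078 0.0114 0.0071 0.0071 0.0359] hinge [0.6298 0.1385 0.2349]
phi [ 0.011  0.002 -0.005 -0.009 -0.012 -0.014 -0.014 -0.014] theta [ 0.025  0.019  0.001 -0.005] end [-0.0026  0.031 ]
[[-0.0001, -0.0017, 0.0001, -0.0, 0.001, -0.01, 0], [-0.0002, -0.0075, 0.001, -0.0, 0.001, -0.019, 0], [-0.0005, -0.018, 0.0028, -0.0, 0.001, -0.026, 0], [-0.0008, -0.0313, 0.0052, -0.0, 0.001, -0.03, 0], [-0.0011, -0.0445, 0.0075, -0.0, 0.001, -0.033, 0], [-0.0013, -0.0545, 0.0093, -0.0, 0.001, -0.035, 0], [-0.0015, -0.0595, 0.0103, -0.0, 0.001, -0.035, 0], [-0.0015, -0.0605, 0.0104, -0.0, 0.001, -0.035, 0]]
```

>>> {"name": "jog_arm", "arguments": {"rows": [[0,-0.0017,0,0,0.001,-0.01,0],[0,-0.0075,0.001,0,0.001,-0.019,0],[-0.0005,-0.018,0.0028,0,0.001,-0.026,0],[-0.0008,-0.0313,0.0052,0,0.001,-0.03,0],[-0.0011,-0.0445,0.0075,0,0.001,-0.033,0],[-0.0013,-0.0545,0.0093,0,0.001,-0.035,0],[-0.0015,-0.0595,0.0103,0,0.001,-0.035,0],[-0.0015,-0.0605,0.0104,0,0.001,-0.035,0]]}}

```text
time: 13.2
tool_pos: [0.4878, 0.101, 0.1529]
tcp_rot: [0.116, 1.567, -0.136]
wrist_force: [0.3, -0.4, -7.8]
width: 0.294
```

```bash
python3 plan.py 8 0.631 0.02 0.235 0.8
```

```text
t 13.20 pred th -0.0026 om 0.0310 phi -0.0144 z 0.0801 F 7.8
scene innov 0.0042 area 384 [-1.4  1.9]
top innov -0.0025 area 244 [-0.   0.1]
est [ 0.0028  0.0162  0.0371  0.0115 -0.0245] sd [0.0078 0.0107 0.0072 0.0072 0.0342] hinge [0.6311 0.079  0.2351]
phi [-0.003  0.008  0.013  0.014  0.011  0.007  0.002 -0.001] theta [ 0.003 -0.005 -0.017 -0.015] end [-0.0094  0.0592]
[[0.0001, -0.0002, 0.0002, -0.002, -0.0, 0.011, 0], [0.0001, -0.0044, 0.001, -0.002, -0.0, 0.022, 0], [0.0002, -0.014, 0.0026, -0.002, -0.0, 0.027, 0], [0.0004, -0.027, 0.0047, -0.002, -0.0, 0.028, 0], [0.0006, -0.0404, 0.0068, -0.002, -0.0, 0.025, 0], [0.0008, -0.0507, 0.0084, -0.002, -0.0, 0.021, 0], [0.0008, -0.0562, 0.0092, -0.002, -0.0, 0.016, 0], [0.0008, -0.0574, 0.0094, -0.002, -0.0, 0.013, 0]]
```

Tracking well; continuing.

>>> {"name": "jog_arm", "arguments": {"rows": [[0,-0.0002,0,-0.001,0,0.011,0],[0,-0.0044,0.001,-0.002,0,0.022,0],[0,-0.014,0.0026,-0.002,0,0.027,0],[0.0004,-0.027,0.0047,-0.002,0,0.028,0],[0.0006,-0.0404,0.0068,-0.002,0,0.025,0],[0.0008,-0.0507,0.0084,-0.002,0,0.021,0],[0.0008,-0.0562,0.0092,-0.002,0,0.016,0],[0.0008,-0.0574,0.0094,-0.002,0,0.013,0]]}}

```text
time: 14.1
tool_pos: [0.4879, 0.0427, 0.1528]
tcp_rot: [0.125, 1.566, -0.125]
wrist_force: [0.0, 0.6, -7.7]
width: 0.295
```

```bash
python3 plan.py 8 0.632 -0.04 0.235 0.8
```

```text
t 14.10 pred th -0.0094 om 0.0592 phi -0.0014 z 0.0800 F 7.7
scene innov 0.0089 area 365 [-1.1  1.6]
top innov -0.0077 area 241 [-0.1  0.4]
est [ 0.0008  0.0462  0.0385  0.0098 -0.0219] sd [0.0079 0.0106 0.0073 0.0074 0.0339] hinge [0.6311 0.0198 0.235 ]
phi [ 0.005  0.01   0.011  0.01   0.006  0.002 -0.002 -0.005] theta [ 0.004 -0.001 -0.013 -0.013] end [-0.0075  0.0541]
[[0.0001, -0.0005, 0.0002, -0.0, -0.0, 0.006, 0], [0.0, -0.0052, 0.0011, -0.0, -0.0, 0.011, 0], [0.0, -0.0152, 0.0029, -0.0, -0.0, 0.012, 0], [0.0, -0.0286, 0.0052, -0.0, -0.0, 0.011, 0], [0.0, -0.0421, 0.0075, -0.0, -0.0, 0.007, 0], [0.0, -0.0526, 0.0093, -0.0, -0.0, 0.003, 0], [0.0, -0.058, 0.0102, -0.0, -0.0, -0.001, 0], [0.0, -0.0592, 0.0104, -0.0, -0.0, -0.004, 0]]
```

>>> {"name": "jog_arm", "arguments": {"rows": [[0,-0.0005,0,0,0,0.006,0],[0,-0.0052,0.0011,0,0,0.011,0],[0,-0.0152,0.0029,0,0,0.012,0],[0,-0.0286,0.0052,0,0,0.011,0],[0,-0.0421,0.0075,0,0,0.007,0],[0,-0.0526,0.0093,0,0,0.003,0],[0,-0.058,0.0102,0,0,-0.001,0],[0,-0.0592,0.0104,0,0,-0.004,0]]}}

```text
time: 15.0
tool_pos: [0.4889, -0.0175, 0.1528]
tcp_rot: [0.123, 1.566, -0.128]
wrist_force: [0.6, 0.7, -7.2]
width: 0.295
```

```bash
python3 plan.py 8 0.633 -0.10 0.235 0.8
```

```text
t 15.00 pred th -0.0075 om 0.0541 phi -0.0050 z 0.0800 F 7.3
scene innov 0.0074 area 346 [-1.1  1.5]
top innov -0.0049 area 224 [ 0.  -0.3]
est [ 0.0021  0.0402  0.0394  0.0086 -0.0194] sd [0.008  0.0105 0.0074 0.0075 0.034 ] hinge [ 0.6322 -0.0402  0.235 ]
phi [ 0.002  0.008  0.01   0.009  0.006  0.002 -0.002 -0.005] theta [ 0.005 -0.001 -0.014 -0.014] end [-0.0081  0.0541]
[[0.0, -0.0005, 0.0002, -0.001, -0.0, 0.007, 0], [0.0001, -0.0052, 0.0011, -0.001, -0.0, 0.013, 0], [0.0001, -0.0151, 0.0029, -0.001, -0.0, 0.015, 0], [0.0001, -0.0284, 0.0052, -0.001, -0.0, 0.014, 0], [0.0002, -0.0419, 0.0075, -0.001, -0.0, 0.011, 0], [0.0002, -0.0524, 0.0093, -0.001, -0.0, 0.007, 0], [0.0002, -0.0578, 0.0102, -0.001, -0.0, 0.003, 0], [0.0002, -0.059, 0.0104, -0.001, -0.0, 0.0, 0]]
```

>>> {"name": "jog_arm", "arguments": {"rows": [[0,-0.0005,0,-0.001,0,0.007,0],[0,-0.0052,0.0011,-0.001,0,0.013,0],[0,-0.0151,0.0029,-0.001,0,0.015,0],[0,-0.0284,0.0052,-0.001,0,0.014,0],[0,-0.0419,0.0075,-0.001,0,0.011,0],[0,-0.0524,0.0093,-0.001,0,0.007,0],[0,-0.0578,0.0102,-0.001,0,0.003,0],[0,-0.059,0.0104,-0.001,0,0,0]]}}

```text
time: 15.9
tool_pos: [0.4898, -0.0775, 0.153]
tcp_rot: [0.123, 1.566, -0.128]
wrist_force: [0.0, 0.5, -7.6]
width: 0.297
```

```bash
python3 plan.py 8 0.634 -0.15 0.235 0.8
```

```text
t 15.90 pred th -0.0081 om 0.0541 phi -0.0048 z 0.0801 F 7.6
scene innov 0.0102 area 315 [-1.1  1.4]
top innov -0.0070 area 223 [ 0.  -0.1]
est [ 0.0033  0.0427  0.0407  0.0068 -0.0163] sd [0.0081 0.0105 0.0075 0.0075 0.0342] hinge [ 0.6331 -0.1002  0.2351]
phi [-0.001  0.003  0.005  0.004  0.002 -0.001 -0.004 -0.006] theta [ 0.006  0.001 -0.01  -0.01 ] end [-0.0058  0.0421]
[[0.0001, -0.0006, 0.0002, -0.001, -0.001, 0.004, 0], [0.0001, -0.0045, 0.001, -0.001, -0.001, 0.008, 0], [0.0001, -0.0128, 0.0025, -0.001, -0.001, 0.01, 0], [0.0002, -0.0239, 0.0045, -0.001, -0.001, 0.009, 0], [0.0002, -0.0351, 0.0065, -0.001, -0.001, 0.007, 0], [0.0003, -0.0438, 0.008, -0.001, -0.001, 0.004, 0], [0.0003, -0.0483, 0.0088, -0.001, -0.001, 0.001, 0], [0.0003, -0.0492, 0.0089, -0.001, -0.001, -0.001, 0]]
```

>>> {"name": "jog_arm", "arguments": {"rows": [[0,-0.0006,0,-0.001,-0.001,0.004,0],[0,-0.0045,0.001,-0.001,-0.001,0.008,0],[0,-0.0128,0.0025,-0.001,-0.001,0.01,0],[0,-0.0239,0.0045,-0.001,-0.001,0.009,0],[0,-0.0351,0.0065,-0.001,-0.001,0.007,0],[0,-0.0438,0.008,-0.001,-0.001,0.004,0],[0,-0.0483,0.0088,-0.001,-0.001,0.001,0],[0,-0.0492,0.0089,-0.001,-0.001,-0.001,0]]}}

```text
time: 16.8
tool_pos: [0.4907, -0.1275, 0.153]
tcp_rot: [0.122, 1.566, -0.128]
wrist_force: [-0.1, 0.1, -7.8]
width: 0.297
```

```bash
sed -i 's/else 250/else 150/' plan.py; python3 plan.py 8 0.635 -0.20 0.235 0.8
```

```text
t 16.80 pred th -0.0058 om 0.0421 phi -0.0055 z 0.0803 F 7.8
scene innov 0.0231 area 295 [-1.1  1.5]
top innov -0.0123 area 241 [-0.1  0.9]
est [ 0.0156  0.0496  0.0428  0.0034 -0.0081] sd [0.0082 0.0105 0.0076 0.0076 0.0345] hinge [ 0.634  -0.1499  0.2353]
phi [-0.008 -0.009 -0.01  -0.01  -0.011 -0.012 -0.012 -0.012] theta [ 0.019  0.013 -0.003 -0.007] end [-0.0041  0.0311]
[[-0.0, -0.001, 0.0001, 0.0, 0.0, -0.003, 0], [0.0, -0.0054, 0.0009, 0.0, 0.0, -0.004, 0], [0.0001, -0.0139, 0.0024, 0.0, 0.0, -0.005, 0], [0.0002, -0.025, 0.0045, 0.0, 0.0, -0.005, 0], [0.0003, -0.0361, 0.0065, 0.0, 0.0, -0.006, 0], [0.0004, -0.0447, 0.008, 0.0, 0.0, -0.007, 0], [0.0004, -0.049, 0.0088, 0.0, 0.0, -0.007, 0], [0.0004, -0.0498, 0.0089, 0.0, 0.0, -0.007, 0]]
```

>>> {"name": "jog_arm", "arguments": {"rows": [[0,-0.001,0,0,0,-0.003,0],[0,-0.0054,0.0009,0,0,-0.004,0],[0,-0.0139,0.0024,0,0,-0.005,0],[0,-0.025,0.0045,0,0,-0.005,0],[0,-0.0361,0.0065,0,0,-0.006,0],[0.0004,-0.0447,0.008,0,0,-0.007,0],[0.0004,-0.049,0.0088,0,0,-0.007,0],[0.0004,-0.0498,0.0089,0,0,-0.007,0]]}}

```text
time: 17.7
tool_pos: [0.4916, -0.1781, 0.1527]
tcp_rot: [0.117, 1.566, -0.133]
wrist_force: [-0.4, -0.1, -8.4]
width: 0.294
```

```bash
sed -i 's/4e-6,4e-6,1e-4/3e-5,3e-5,1e-4/' plan.py; sed -i 's/s,phi,o,h,out=lean();T0/s,phi,o,h,out=lean();T0/' plan.py; python3 plan.py 8 0.635 -0.24 0.235 0.8; python3 - <<'E'
E
```

```text
t 17.70 pred th -0.0041 om 0.0311 phi -0.0120 z 0.0799 F 8.4
scene innov 0.0208 area 280 [-1.   1.3]
top innov -0.0060 area 243 [-0.1  0.6]
est [0.0158 0.0391 0.0461 0.0002 0.0001] sd [0.009  0.0117 0.0086 0.0087 0.0348] hinge [ 0.6349 -0.2001  0.2349]
phi [-0.013 -0.014 -0.014 -0.013 -0.013 -0.012 -0.012 -0.011] theta [ 0.019  0.012 -0.001 -0.005] end [-0.003   0.0237]
[[0.0, -0.0008, 0.0001, -0.0, -0.0, -0.001, 0], [0.0, -0.0043, 0.0007, -0.0, -0.0, -0.002, 0], [0.0001, -0.011, 0.0018, -0.0, -0.0, -0.002, 0], [0.0001, -0.0198, 0.0032, -0.0, -0.0, -0.001, 0], [0.0002, -0.0287, 0.0047, -0.0, -0.0, -0.001, 0], [0.0003, -0.0353, 0.0058, -0.0, -0.0, 0.0, 0], [0.0003, -0.0388, 0.0063, -0.0, -0.0, 0.0, 0], [0.0003, -0.0393, 0.0064, -0.0, -0.0, 0.001, 0]]
```

>>> {"name": "jog_arm", "arguments": {"rows": [[0,-0.0008,0,0,0,-0.001,0],[0,-0.0043,0.0007,0,0,-0.002,0],[0,-0.011,0.0018,0,0,-0.002,0],[0,-0.0198,0.0032,0,0,-0.001,0],[0,-0.0287,0.0047,0,0,-0.001,0],[0,-0.0353,0.0058,0,0,0,0],[0,-0.0388,0.0063,0,0,0,0],[0,-0.0393,0.0064,0,0,0.001,0]]}}

```text
time: 18.6
tool_pos: [0.4915, -0.2179, 0.153]
tcp_rot: [0.119, 1.567, -0.133]
wrist_force: [0.3, -0.7, -7.3]
width: 0.296
```

```bash
sed -i 's/^    im=imaging.read_camera(n)$/    im=imaging.read_camera(n);cv2.imwrite(f"pics\/last_{n}.png",im)/' m.py; python3 plan.py 5 0.635 -0.2417 0.235 0.5; python3 - <<'E'
import cv2,numpy as np
t=cv2.imread("pics/last_top.png");s=cv2.imread("pics/last_scene.png")
a=cv2.resize(t[130:270,340:450],None,fx=4,fy=4,interpolation=2)
b=cv2.resize(s[90:270,170:260],None,fx=3.11,fy=3.11,interpolation=2)[:560]
h=min(len(a),len(b));cv2.imwrite("pics/c6.png",np.hstack([a[:h],b[:h]]))
E
```

```text
t 18.60 pred th -0.0030 om 0.0237 phi -0.0106 z 0.0801 F 7.4
scene innov 0.0123 area 269 [-0.9  1.2]
top innov 0.0012 area 242 [-0.1  0.6]
est [ 0.013   0.0306  0.0456 -0.0012  0.0056] sd [0.0098 0.0122 0.0093 0.0094 0.0352] hinge [ 0.6348 -0.2401  0.2351]
phi [-0.017 -0.022 -0.023 -0.022 -0.019] theta [0.015 0.014 0.008] end [ 0.0085 -0.0245]
[[0.0001, -0.0007, 0.0001, -0.001, -0.0, -0.006, 0], [0.0001, -0.0015, 0.0002, -0.001, -0.0, -0.011, 0], [0.0001, -0.0022, 0.0003, -0.001, -0.0, -0.012, 0], [0.0002, -0.0025, 0.0004, -0.001, -0.0, -0.011, 0], [0.0002, -0.0024, 0.0004, -0.001, -0.0, -0.008, 0]]
```

View pics/c6.png

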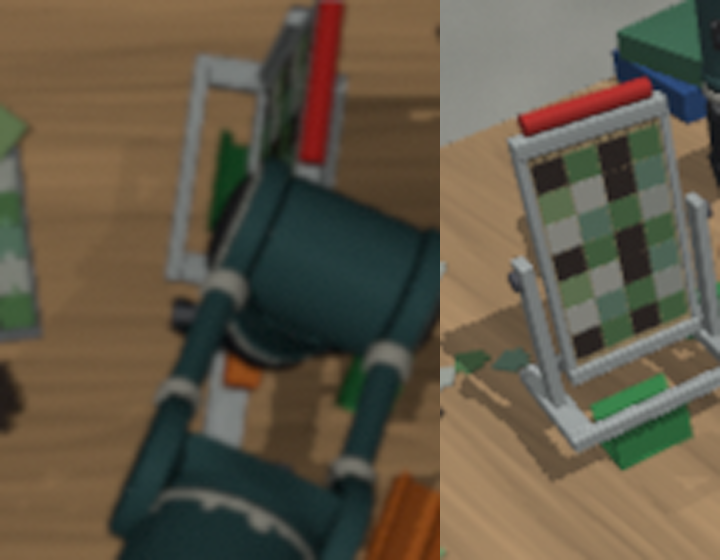

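Scene crop: board upright, stand directly over the large green rest. Now holding over it.

>>> {"name": "jog_arm", "arguments": {"rows": [[0,-0.0007,0,0,0,-0.006,0],[0,-0.0015,0,-0.001,0,-0.011,0],[0,-0.0022,0,-0.001,0,-0.012,0],[0,-0.0025,0,-0.001,0,-0.011,0],[0,-0.0024,0,-0.001,0,-0.008,0]]}}

```text
time: 19.2
tool_pos: [0.4911, -0.2195, 0.153]
tcp_rot: [0.111, 1.567, -0.137]
wrist_force: [0.3, 0.1, -7.1]
width: 0.294
```

```bash
sed -i 's/3e-5,3e-5,1e-4/4e-6,4e-6,1e-4/' plan.py; python3 plan.py 6; python3 - <<'E'
from h import *
for z in(.02,.03,.035): print(onz("scene",(233.9,225.5),z),onz("top",(401.3,177),z))
E
```

```text
t 19.20 pred th 0.0085 om -0.0245 phi -0.0182 z 0.0801 F 7.1
scene innov 0.0061 area 271 [-1.   1.2]
top innov 0.0016 area 240 [-0.1  0.7]
est [ 0.0142 -0.0153  0.0442 -0.0028  0.0092] sd [0.0096 0.0114 0.0089 0.0089 0.0355] hinge [ 0.6346 -0.2408  0.2351]
phi [-0.019 -0.018 -0.016 -0.013 -0.01  -0.008] theta [0.013 0.008 0.004] end [ 0.0022 -0.0136]
[[0.0002, -0.0007, 0.0006, 0.001, -0.0, -0.001, 0], [0.0002, -0.0006, 0.0006, 0.001, -0.0, 0.0, 0], [0.0002, -0.0005, 0.0006, 0.001, -0.0, 0.002, 0], [0.0002, -0.0002, 0.0006, 0.001, -0.0, 0.005, 0], [0.0002, 0.0, 0.0006, 0.001, -0.0, 0.008, 0], [0.0002, 0.0002, 0.0006, 0.001, -0.0, 0.01, 0]]
[ 0.6424023  -0.25174766  0.02      ] [ 0.63793227 -0.24419802  0.02      ]
[ 0.6480527  -0.24195239  0.03      ] [ 0.63579668 -0.2426408   0.03      ]
[ 0.6508779  -0.23705476  0.035     ] [ 0.63472888 -0.24186219  0.035     ]
```

>>> {"name": "jog_arm", "arguments": {"rows": [[0,-0.0007,0,0,0,-0.001,0],[0,-0.0006,0,0,0,0,0],[0,-0.0005,0,0,0,0.002,0],[0,-0.0002,0,0,0,0.005,0],[0,0,0,0,0,0.008,0],[0,0.0002,0,0,0,0.01,0]]}}

```text
time: 19.9
tool_pos: [0.4911, -0.2195, 0.153]
tcp_rot: [0.119, 1.567, -0.129]
wrist_force: [0.1, 0.8, -7.7]
width: 0.296
```

```bash
python3 plan.py 6
```

```text
t 19.90 pred th 0.0022 om -0.0136 phi -0.0080 z 0.0801 F 7.8
scene innov -0.0024 area 268 [-1.   1.2]
top innov 0.0022 area 241 [-0.1  0.7]
est [-0.0005 -0.0153  0.0439 -0.0021  0.0088] sd [0.0093 0.0107 0.0086 0.0086 0.036 ] hinge [ 0.6345 -0.2417  0.2351]
phi [-0.004 -0.001  0.001  0.002  0.003  0.002] theta [-0.002 -0.003 -0.003] end [-0.0021  0.0057]
[[0.0002, 0.0005, 0.0006, 0.001, -0.0, 0.004, 0], [0.0002, 0.0007, 0.0006, 0.001, -0.0, 0.007, 0], [0.0002, 0.0009, 0.0006, 0.001, -0.0, 0.009, 0], [0.0002, 0.001, 0.0006, 0.001, -0.0, 0.01, 0], [0.0002, 0.0011, 0.0006, 0.001, -0.0, 0.011, 0], [0.0002, 0.001, 0.0006, 0.001, -0.0, 0.01, 0]]
```

>>> {"name": "jog_arm", "arguments": {"rows": [[0,0.0005,0,0,0,0.004,0],[0,0.0007,0,0,0,0.007,0],[0,0.0009,0,0,0,0.009,0],[0,0.001,0,0,0,0.01,0],[0,0.0011,0,0,0,0.011,0],[0,0.001,0,0,0,0.01,0]]}}

```text
time: 20.6
tool_pos: [0.4913, -0.2185, 0.153]
tcp_rot: [0.127, 1.566, -0.122]
wrist_force: [0.5, -0.0, -8.2]
width: 0.294
```

```bash
python3 plan.py 6
```

```text
t 20.60 pred th -0.0021 om 0.0057 phi 0.0019 z 0.0801 F 8.2
scene innov -0.0065 area 268 [-0.9  1.1]
top innov 0.0016 area 244 [-0.1  0.7]
est [-0.0079 -0.0037  0.044  -0.0009  0.0064] sd [0.0092 0.0106 0.0086 0.0086 0.0366] hinge [ 0.6345 -0.2415  0.2351]
phi [0.005 0.007 0.008 0.008 0.007 0.005] theta [-0.008 -0.007 -0.005] end [-0.0034  0.0109]
[[0.0002, 0.0003, 0.0006, 0.001, -0.0, 0.003, 0], [0.0002, 0.0004, 0.0006, 0.001, -0.0, 0.005, 0], [0.0002, 0.0005, 0.0006, 0.001, -0.0, 0.006, 0], [0.0002, 0.0005, 0.0006, 0.001, -0.0, 0.006, 0], [0.0002, 0.0004, 0.0006, 0.001, -0.0, 0.005, 0], [0.0002, 0.0003, 0.0006, 0.001, -0.0, 0.003, 0]]
```

>>> {"name": "jog_arm", "arguments": {"rows": [[0,0.0003,0,0,0,0.003,0],[0,0.0004,0,0,0,0.005,0],[0,0.0005,0,0,0,0.006,0],[0,0.0005,0,0,0,0.006,0],[0,0.0004,0,0,0,0.005,0],[0,0.0003,0,0,0,0.003,0]]}}

```text
time: 21.3
tool_pos: [0.4913, -0.2183, 0.153]
tcp_rot: [0.13, 1.566, -0.12]
wrist_force: [-0.9, 0.3, -7.3]
width: 0.299
```

```bash
python3 plan.py 6
```

```text
t 21.30 pred th -0.0034 om 0.0109 phi 0.0047 z 0.0801 F 7.3
scene innov -0.0070 area 267 [-0.9  1.2]
top innov -0.0014 area 249 [-0.1  0.8]
est [-0.0108 -0.0022  0.0447 -0.0001  0.0027] sd [0.0091 0.0105 0.0086 0.0086 0.0371] hinge [ 0.6345 -0.2415  0.2351]
phi [0.008 0.011 0.012 0.011 0.009 0.007] theta [-0.011 -0.009 -0.006] end [-0.0042  0.0133]
[[0.0002, 0.0002, 0.0006, 0.001, -0.0, 0.003, 0], [0.0002, 0.0005, 0.0006, 0.001, -0.0, 0.006, 0], [0.0002, 0.0006, 0.0006, 0.001, -0.0, 0.007, 0], [0.0002, 0.0005, 0.0006, 0.001, -0.0, 0.006, 0], [0.0002, 0.0003, 0.0006, 0.001, -0.0, 0.004, 0], [0.0002, 0.0002, 0.0006, 0.001, -0.0, 0.002, 0]]
```

>>> {"name": "jog_arm", "arguments": {"rows": [[0,0.0002,0,0,0,0.003,0],[0,0.0005,0,0,0,0.006,0],[0,0.0006,0,0,0,0.007,0],[0,0.0005,0,0,0,0.006,0],[0,0.0003,0,0,0,0.004,0],[0,0.0002,0,0,0,0.002,0]]}}

```text
time: 22.0
tool_pos: [0.4913, -0.218, 0.153]
tcp_rot: [0.131, 1.566, -0.118]
wrist_force: [-0.0, 0.1, -7.1]
width: 0.294
```

```bash
python3 plan.py 6
```

```text
t 22.00 pred th -0.0042 om 0.0133 phi 0.0066 z 0.0801 F 7.1
scene innov -0.0058 area 271 [-0.9  1.2]
top innov -0.0034 area 245 [-0.1  0.9]
est [-0.0111  0.0006  0.0457  0.0002 -0.0012] sd [0.0091 0.0104 0.0086 0.0086 0.0375] hinge [ 0.6345 -0.2414  0.2351]
phi [0.01  0.012 0.012 0.011 0.01  0.007] theta [-0.011 -0.009 -0.005] end [-0.0037  0.0137]
[[0.0002, 0.0002, 0.0006, 0.001, -0.0, 0.003, 0], [0.0002, 0.0003, 0.0006, 0.001, -0.0, 0.005, 0], [0.0002, 0.0003, 0.0006, 0.001, -0.0, 0.005, 0], [0.0002, 0.0002, 0.0006, 0.001, -0.0, 0.004, 0], [0.0002, 0.0002, 0.0006, 0.001, -0.0, 0.003, 0], [0.0002, -0.0001, 0.0006, 0.001, -0.0, 0.0, 0]]
```

>>> {"name": "jog_arm", "arguments": {"rows": [[0,0.0002,0,0,0,0.003,0],[0,0.0003,0,0,0,0.005,0],[0,0.0003,0,0,0,0.005,0],[0,0.0002,0,0,0,0.004,0],[0,0.0002,0,0,0,0.003,0],[0,0,0,0,0,0,0]]}}

```text
time: 22.7
tool_pos: [0.4913, -0.218, 0.1529]
tcp_rot: [0.131, 1.566, -0.118]
wrist_force: [-0.7, 0.3, -7.0]
width: 0.296
```

```bash
python3 plan.py 6
```

```text
t 22.70 pred th -0.0037 om 0.0137 phi 0.0065 z 0.0801 F 7.0
scene innov -0.0066 area 269 [-0.9  1.2]
top innov -0.0000 area 249 [-0.1  0.6]
est [-0.0095  0.0019  0.0459  0.0009 -0.0046] sd [0.0091 0.0104 0.0086 0.0086 0.0379] hinge [ 0.6345 -0.2413  0.2351]
phi [0.009 0.011 0.011 0.01  0.008 0.006] theta [-0.009 -0.007 -0.004] end [-0.0027  0.0107]
[[0.0001, 0.0, 0.0006, 0.001, -0.001, 0.002, 0], [0.0001, 0.0002, 0.0006, 0.001, -0.001, 0.004, 0], [0.0001, 0.0002, 0.0006, 0.001, -0.001, 0.004, 0], [0.0001, 0.0001, 0.0006, 0.001, -0.001, 0.003, 0], [0.0001, -0.0001, 0.0006, 0.001, -0.001, 0.001, 0], [0.0001, -0.0002, 0.0006, 0.001, -0.001, -0.001, 0]]
```

Held for more than 3 s already; one more short cycle, then the descent plan.

>>> {"name": "jog_arm", "arguments": {"rows": [[0,0,0,0,0,0.002,0],[0,0.0002,0,0,0,0.004,0],[0,0.0002,0,0,0,0.004,0],[0,0.0001,0,0,0,0.003,0],[0,0,0,0,0,0.001,0],[0,-0.0002,0,0,0,-0.001,0]]}}

```text
time: 23.4
tool_pos: [0.4913, -0.2181, 0.1529]
tcp_rot: [0.13, 1.566, -0.119]
wrist_force: [-0.3, 0.6, -7.0]
width: 0.296
```

```bash
python3 plan.py 10 0.635 -0.242 0.178 1.0
```

```text
t 23.40 pred th -0.0027 om 0.0107 phi 0.0054 z 0.0801 F 7.0
scene innov -0.0005 area 268 [-1.   1.2]
top innov 0.0011 area 245 [-0.1  0.7]
est [-0.0016  0.0101  0.0457  0.0011 -0.0045] sd [0.0092 0.0104 0.0087 0.0087 0.0383] hinge [ 0.6345 -0.2413  0.2351]
phi [ 0.004  0.002  0.001  0.    -0.    -0.    -0.    -0.    -0.    -0.   ] theta [-0.001  0.001  0.001  0.     0.   ] end [ 0.0002 -0.0005]
[[0.0006, -0.0, 0.0001, 0.001, -0.001, -0.001, 0], [0.0034, -0.0002, 0.0001, 0.001, -0.001, -0.003, 0], [0.0094, -0.0004, 0.0001, 0.001, -0.001, -0.004, 0], [0.0182, -0.0006, 0.0002, 0.001, -0.001, -0.005, 0], [0.0286, -0.0008, 0.0003, 0.001, -0.001, -0.005, 0], [0.039, -0.001, 0.0004, 0.001, -0.001, -0.005, 0], [0.0478, -0.0011, 0.0005, 0.001, -0.001, -0.005, 0], [0.0538, -0.0013, 0.0006, 0.001, -0.001, -0.005, 0], [0.0567, -0.0013, 0.0006, 0.001, -0.001, -0.005, 0], [0.0571, -0.0013, 0.0006, 0.001, -0.001, -0.005, 0]]
```

>>> {"name": "jog_arm", "arguments": {"rows": [[0.0006,0,0,0,0,-0.001,0],[0.0034,-0.0002,0,0.001,-0.001,-0.003,0],[0.0094,-0.0004,0,0.001,-0.001,-0.004,0],[0.0182,-0.0006,0,0.001,-0.001,-0.005,0],[0.0286,-0.0008,0.0003,0.001,-0.001,-0.005,0],[0.039,-0.001,0.0004,0.001,-0.001,-0.005,0],[0.0478,-0.0011,0.0005,0.001,-0.001,-0.005,0],[0.0538,-0.0013,0.0006,0.001,-0.001,-0.005,0],[0.0567,-0.0013,0.0006,0.001,-0.001,-0.005,0],[0.0571,-0.0013,0.0006,0.001,-0.001,-0.005,0]]}}

```text
time: 24.5
tool_pos: [0.4916, -0.2189, 0.0953]
tcp_rot: [0.127, 1.566, -0.123]
wrist_force: [0.4, -0.2, -7.7]
width: 0.293
```

```bash
python3 plan.py 12 0.635 -0.242 0.156 1.2
```

```text
t 24.50 pred th 0.0002 om -0.0005 phi 0.0007 z 0.0225 F 7.7
scene innov 0.0017 area 246 [-1.1  1.3]
top innov 0.0016 area 217 [-0.   0.1]
est [ 0.003   0.0033  0.0453  0.0013 -0.0034] sd [0.0092 0.0105 0.0088 0.0088 0.0389] hinge [ 0.6348 -0.2419  0.1775]
phi [-0.001 -0.002 -0.003 -0.003 -0.003 -0.002 -0.002 -0.001 -0.001 -0.
  0.     0.   ] theta [0.003 0.003 0.002 0.001 0.001 0.   ] end [ 0.0003 -0.0005]
[[0.0002, -0.0001, 0.0, -0.0, -0.0, -0.002, 0], [0.0008, -0.0002, 0.0, -0.0, -0.0, -0.003, 0], [0.0023, -0.0003, 0.0, -0.0, -0.0, -0.004, 0], [0.0045, -0.0003, 0.0001, -0.0, -0.0, -0.004, 0], [0.0075, -0.0003, 0.0001, -0.0, -0.0, -0.004, 0], [0.0108, -0.0003, 0.0001, -0.0, -0.0, -0.003, 0], [0.0141, -0.0003, 0.0001, -0.0, -0.0, -0.003, 0], [0.017, -0.0002, 0.0002, -0.0, -0.0, -0.002, 0], [0.0193, -0.0002, 0.0002, -0.0, -0.0, -0.002, 0], [0.0207, -0.0002, 0.0002, -0.0, -0.0, -0.001, 0], [0.0214, -0.0002, 0.0002, -0.0, -0.0, -0.001, 0], [0.0215, -0.0002, 0.0002, -0.0, -0.0, -0.001, 0]]
```

>>> {"name": "jog_arm", "arguments": {"rows": [[0.0002,0,0,0,0,-0.002,0],[0.0008,-0.0002,0,0,0,-0.003,0],[0.0023,-0.0003,0,0,0,-0.004,0],[0.0045,-0.0003,0,0,0,-0.004,0],[0.0075,-0.0003,0,0,0,-0.004,0],[0.0108,-0.0003,0,0,0,-0.003,0],[0.0141,-0.0003,0,0,0,-0.003,0],[0.017,-0.0002,0,0,0,-0.002,0],[0.0193,-0.0002,0,0,0,-0.002,0],[0.0205,-0.0002,0,0,0,-0.001,0],[0.0212,-0.0002,0,0,0,-0.001,0],[0.0217,-0.0002,0,0,0,-0.001,0],[0.0221,-0.0002,0,0,0,-0.001,0],[0.0224,-0.0002,0,0,0,-0.001,0]]}}

```text
time: 26.0
tool_pos: [0.4923, -0.2194, 0.0738]
tcp_rot: [0.126, 1.564, -0.124]
wrist_force: [-0.3, -0.4, -8.6]
width: 0.296
```

```bash
python3 m.py; python3 - <<'E'
import cv2,numpy as np
s=cv2.imread("pics/last_scene.png");t=cv2.imread("pics/last_top.png")
a=cv2.resize(s[100:260,170:290],None,fx=3.5,fy=3.5,interpolation=2)
b=cv2.resize(t[130:270,350:440],None,fx=4,fy=4,interpolation=2)
cv2.imwrite("pics/c7.png",np.hstack([a,b]))
E
```

```text
t 26.0 phi -0.0008 o [ 0.6355 -0.2424  0.0012] F [-0.3195 -0.375  -8.5553] tq [-0.038  -0.0389 -0.0092]
scene (np.float64(0.0395004907014949), np.int32(241), array([-0.9,  1.1]))
top (np.float64(0.0014347157525348834), np.int32(216), array([-0.1,  0.5]))
```

View pics/c7.png

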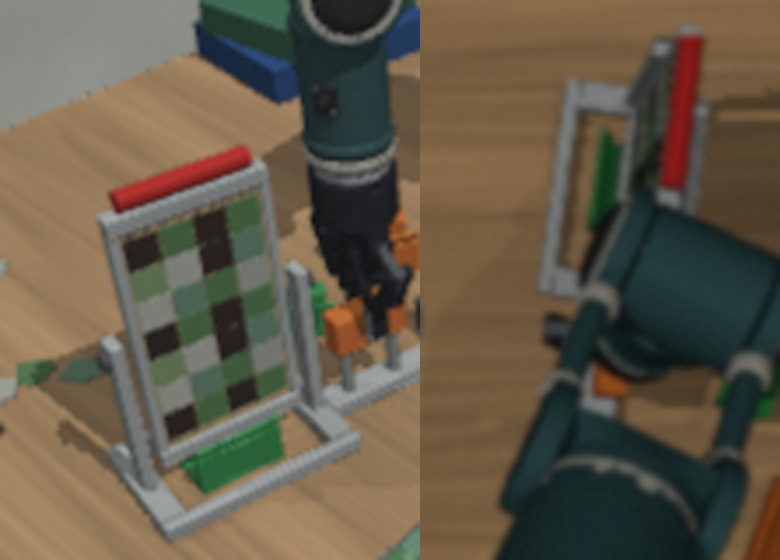

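The loop is round the green rest, the board upright with its lower rail in the slot, about 1 mm left to go. Lowering slowly to contact.

>>> {"name": "jog_arm", "arguments": {"rows": [[0.0004,0,0,0,0,0.001,0],[0.0008,0,0,0,0,0.001,0],[0.0012,0,0,0,0,0.001,0],[0.0016,0,0,0,0,0.001,0],[0.0018,0,0,0,0,0.001,0],[0.0018,0,0,0,0,0.001,0]]}}

```text
time: 26.7
tool_pos: [0.4923, -0.2194, 0.0729]
tcp_rot: [0.126, 1.564, -0.124]
wrist_force: [-5.2, 2.8, 3.2]
width: 0.294
```

```bash
python3 m.py
```

```text
t 26.7 phi 0.0002 o [ 0.6356 -0.2423  0.0002] F [-5.1979  2.7756  3.2419] tq [ 0.334   0.6904 -0.0905]
scene (np.float64(0.040010560182480136), np.int32(242), array([-0.9,  1.1]))
top (np.float64(0.003541079758227488), np.int32(210), array([-0.1,  0.5]))
```

Contact with the table (weight carried, +3 N). Opening.

>>> {"name": "jog_arm", "arguments": {"rows": [[0,0,0,0,0,0,35],[0,0,0,0,0,0,40],[0,0,0,0,0,0,50],[0,0,0,0,0,0,60],[0,0,0,0,0,0,75],[0,0,0,0,0,0,90],[0,0,0,0,0,0,90],[0,0,0,0,0,0,90]], "force": 20}}

```text
time: 27.6
tool_pos: [0.4923, -0.2194, 0.0728]
tcp_rot: [0.126, 1.564, -0.124]
wrist_force: [0.1, 0.4, 0.2]
width: 0.895
```

>>> {"name": "jog_arm", "arguments": {"rows": [[-0.01,0,0,0,0,0,90],[-0.03,0,0,0,0,0,90],[-0.06,0,0,0,0,0,90],[-0.1,0,0,0,0,0,90],[-0.14,0,0,0,0,0,90],[-0.18,0,0,0,0,0,90],[-0.22,0,0,0,0,0,90],[-0.25,0,0,0,0,0,90],[-0.25,0,0,0,0,0,90],[-0.25,0,0,0,0,0,90]]}}

```text
time: 28.6
tool_pos: [0.4919, -0.2199, 0.3244]
tcp_rot: [0.125, 1.562, -0.124]
wrist_force: [-0.1, -0.2, -0.1]
width: 0.899
```

```bash
python3 - <<'E'
from h import *
s=monitor.read_state();print(s["time"],s["tool_pos"],s["wrist_force"],s["width"])
for n in("scene","top"):
    im=imaging.read_camera(n);cv2.imwrite(f"pics/fin_{n}.png",im);print([(c,b[4]) for c,b in blobs(mask(im,(0,150,60),(4,255,255)),60)])
s=cv2.imread("pics/fin_scene.png");t=cv2.imread("pics/fin_top.png")
a=cv2.resize(s[100:260,170:290],None,fx=3.5,fy=3.5,interpolation=2)
b=cv2.resize(t[130:270,350:440],None,fx=4,fy=4,interpolation=2)
cv2.imwrite("pics/c8.png",np.hstack([a,b]))
E
```

```text
28.6 [ 0.49187575 -0.2199311   0.32440372] [-0.11865572 -0.15959345 -0.08320819] 0.8993244888512664
[(array([219.8, 149.6]), np.int32(246))]
[(array([419.6, 146.5]), np.int32(73))]
```

View pics/c8.png

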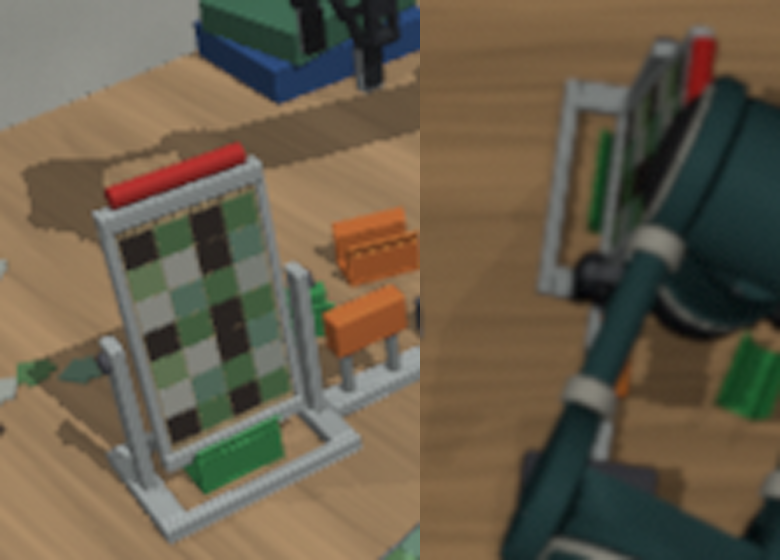

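The stand is flat around the green rest, the board has settled lightly against the slot wall, and the gripper is clear.

```bash
python3 -c "
from workcell import finish_job;print(finish_job())"
```

```text
the job is handed in; nothing more can be done
None
```

The stand is on the large green rest with the board's lower edge in the slot, and the job was handed in at about 28.7 s. The orange rest and the smaller green one were left alone, and I moved nothing else on purpose.

- **Carry:** I gripped the orange bar, lifted, and balanced the board with small tilts guided by both cameras. The first leg of the carry did not go as predicted. The estimated lean grew to about 0.08 rad, so I stopped, righted the board, and continued in shorter legs. After that the estimate stayed within about 0.02 rad.
- **Hold:** I held the stand about 80 mm up, above the green rest, for more than 4 s, with estimated lean at or below 0.015 rad.
- **Set-down:** It went down slowly, with about 3 N of contact force. After I opened the gripper the wrist force read about 0 N, and the arm is now about 0.25 m above the grip.

**Last checks:**
- In the last pictures the loop is flat around the green rest. The lower rail is in the slot and the board leans slightly against one wall, as its play allows.
- The two cameras disagreed on the lean by a steady 0.03–0.045 rad, which I treated as calibration bias, so the lean figures are good to about 0.01–0.02 rad.
- The arm hid part of the board in the last top picture. I did not take a second picture to confirm that the board had stopped moving.
- I did not compare the mug, jar and loose pieces with their starting positions at the end.

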